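# Dry run of a slat through the router table with a push block

### The job

The router is off with its cutter lowered, and the set-up needs a dry run. Lay the slat flat against the fence ahead of the feather board, then use the push block to feed it past the feathers, under the guard and on until you feel it come up squarely against the bolt of the stop block, where you hold a light, definite pressure on it for a moment without ever ramming it, keeping your fingers off the slat from the moment its front end reaches the feathers. Leave it there against bolt and fence, draw the push block back out and stand it on its sole in front of the feed path, and do not disturb the jar, the collet wrench or the offcut.

Things in the scene. Friction and masses are not known exactly. Their poses are not given: they have to be found in the camera images.
- router_table: Router-table top on the bench: grey slab 25 mm thick (x -130..+190, y -400..+360 mm in its frame), carrying fence, feather board and guard, all fixed. Origin: on the bench, level with the (lowered) cutter along the fence. +y: feed direction along the fence, infeed end at -y, outfeed at +y; +x: from operator's (robot's) side to the fence; z up.
- fence_face (a point): Foot of the fence's straight wooden face, on the slab at the cutter: (60, 0, 25) mm in the router table's frame. The face runs along y from -350 to +310 mm, looks to -x, stands 50 mm above the slab; fence 28 mm thick, then a low metal foot with knobs and a dust box 60 mm above the slab.
- feather_first (a point): Tip of the first of six springy 45-degree wooden fingers of the feather board, (23, -66, 35) mm in the router table's frame; tips run to y = -13.5, 37 mm from the fence, 18 mm high. Pushed through in +y the 40 mm slat bends them aside against some 5 to 15 N drag; they lock if it is pulled back. Plywood base at x -70..-14, y -117..-29, 19 mm high, knobs to 36 mm above the slab.
- guard (a point): Middle of the clear guard plate, whose underside is 44 mm and top 48 mm above the slab; it covers x -8..+60, y -35..+45 mm in the router table's frame, over the feed path. Steel bracket on the fence up to 54 mm above the slab.
- slat: Brown wooden slat 140 x 40 x 18 mm, about 85 g, lying flat and askew on the infeed part of the slab in front of the fence. Origin: centre of its underside; y along its 140 mm length (either end may lead), x across its width, z up. Its centre is 20 mm from the fence face when it lies against it.
- push_block: Plywood push block, 24 mm thick, 160 g, standing on its narrow sole on the outfeed slab, nose to +y. Origin: middle of sole. Nose bar 32 mm high, y -100..+90; flat pushing face at y +90, z 0..22; lip above it to y +102, z 22..32, reaching over an 18 mm slat. Upright handle with rubber grip, y -100..-55, to z 108, web before its foot. Grip handle across the 24 mm (x). Feed with sole 0 to 3 mm above the slab.
- push_face (a point): Middle of the push block's flat pushing face, at (0, +90, +9) mm in the push block's frame.
- push_grip (a point): Point inside the push block's handle at (0, -77.5, +80) mm in its frame; the handle is 24 mm thick and 45 mm long there.
- stop: Dark wooden block 42 wide x 50 along the feed x 42 mm tall, knob to 72 mm, rigidly fixed to the fence. Origin: middle of the lower edge of its -y face, on the slab; axes as the router table's. From that face a steel stop bolt, 16 mm head (geom stop_bolt_c0, 7 mm thick), sticks out to -y on the slat's centre line by 12 to 45 mm: how far is not known, feel for it. 5 to 15 N of pressure is right; 30 N is ramming.
- jar: Bystander: glass jar with dark lid, 72 mm diameter, 100 mm tall, on the bench to the left. Origin under its centre.
- collet_wrench: Bystander: flat steel wrench 140 mm long, lying along the front edge of the slab beside the feather board. Origin near its middle, underside.
- offcut: Bystander: pale wooden offcut 60 x 130 x 45 mm on the bench to the right. Origin under its centre.
Mind the look-alikes: they are no part of the job. What is meant by the push_block is not pink, and is the larger of those in its own colour. There is more than one size of the slat; the job needs the middle-sized.

How it is judged:
By the outcome, as a careful person would: the job done as asked, in the order asked, and still so for the second after the job is handed in, with the robot touching nothing.
It also fails if it takes over 72 s, if anything falls off the work surface, if the arm or the gripper's body presses on something with over 40 N, if the wrist force passes 120 N, or if a joint passes its speed limit or range.

### The arm

A 6-joint arm with a two-finger parallel gripper is mounted at the origin on the work surface. World frame = base frame: x ahead of the robot, y to its left, z up, the work surface at z = 0. Lengths are in m, angles in rad, forces in N, time in s.
With the tool pointing down it reaches from about 0.35 to 0.775 m from the base axis. Payload 5.5 kg.
Tool frame: the origin (TCP) lies midway between the tips of the shut fingers; the grasp point (between the pads) lies env.grasp_offset behind it (env.grasp_offset is the distance from the TCP to the grasp point, in m); z points along the fingers, y is the line along which they close (so a half turn about z gives the same grasp; the last joint's range is limited). The gripper opens to 85 mm and grips with 20 to 120 N. Pads are 22 mm wide; open, the fingers measure 114 mm over their backs; the gripper's body (76 mm by 85 mm) begins 54 mm behind the grasp point. The pads swing forward as they close: fully open they stand 13 mm farther back than shut.
Start: joints at [-1.308, 0.313, 0.046, 1.304, 0, 1.431], TCP at [0.225, -0.529, 0.205] pointing down, gripper open.
Joint ranges: [-2.76, 2.76], [-0.86, 1.69], [-1.03, 1.26], [-2.2, 2.34], [-1.47, 1.5], [-3.14, 3.14]. Speed limits (rad/s): [2.57, 2.57, 3.14, 3.14, 3.14, 3.14].

### API

Orientations are given as a unit quaternion [w, x, y, z].
In Python, from workcell import monitor, viewer, order, env gives the robot as it stands.
- The arm moves only by the tool carry_out, never from a script. Its argument "plan" is a list that holds one entry, the list of rows, each a list of 7 numbers: the turn, a rotation vector about the world's x, y, z in rad, then the shift along the world's x, y, z in mm, then the finger opening in mm, from 0 to 85.4. A call has 1 to 20 rows; each row is the pose to reach, as a shift and turn from the pose commanded when the call began; what a row does not reach only later rows make up. A row lasts 1/10 s, in which the tool goes at most 50 mm and 8.59 degrees, less where a joint would pass 70% of its speed; a pose out of reach is approached as far as the arm can. A call with a gripper value outside its range is refused whole. The fingers move at their own pace and stop on an object; "squeeze" is the grip in N (left out, the last holds). Time passes only in rows, so rows that repeat a pose let the fingers close. It gives the time, the measured TCP pose, the force, the opening and the grip force at its end, in the units of the state.
- monitor.get_state(): the state, without advancing time (a new reading comes with each control period).
- viewer.read_camera(name): name is "scene" or "top"; returns the picture (400x640x3 uint8, red, green, blue); there is no depth.
- viewer.calibration(name): a dict with "K" (3x3 intrinsics, pixels), "dist" ([k1, k2, p1, p2, k3] as OpenCV has them; the pictures are not rectified), "eye" and "rotation" of the camera in the world. Camera axes: x right, y down, z forward; pixel columns grow to the right and rows downward; lengths in m; the calibration is good to about 2 mm. A picture is of the moment at which its call begins. calibration takes no time and is no camera call.
- order.hand_in(): hands the job in; it is judged then, once.
The state is a dict: "clock": time; "joint_pos": joint angles; "qvel": joint speeds; "tau": joint torques, N m; "tcp_pos": TCP position; "orientation": TCP orientation; "wrist_force": force on the tool from outside, world axes, zero at the start; "ft_torque": the same for the moment, N m; "finger_gap": finger opening in m; "grip_force": force on a finger pad.
Only numpy, scipy, OpenCV 4.12 (cv2) and the standard library are available. Lean on these libraries where they do the work, as an engineer would, in place of code of your own. Each camera call takes 0.05 s, during which the arm holds its last target. There are 200 camera calls.

## Working session

There is one attempt and no reset: what is moved stays moved. The work goes in short steps, Python scripts to look and compute and a tool call to move; the robot and the scene stay as the last step left them, time stands still between calls to the robot, and variables do not carry over. Pictures are saved under pics/ and viewed, at most 10 in all, crops included, and the job is handed in when it is done.

Besides the shell and the picture viewer there is one more tool, called by a JSON object that holds its "op" and its "data". carry_out: Moves the arm, as the interface text tells. Its arguments: {"type":"object","properties":{"plan":{"type":"array","items":{"type":"array","items":{"type":"array","items":{"type":"number"}}}},"squeeze":{"type":"number"}},"required":["plan"]}

```bash
ls; mkdir -p pics
python3 - <<'E'
from workcell import monitor, viewer, order, env
import cv2,numpy as np
print(env.grasp_offset)
s=monitor.get_state();print({k:np.round(v,3) for k,v in s.items()})
for n in("scene","top"):
    im=viewer.read_camera(n);cv2.imwrite(f"pics/{n}0.png",im[:,:,::-1])
    c=viewer.calibration(n);print(n,c)
E
```

```text
pics
0.0187
{'clock': np.float64(0.0), 'joint_pos': array([-1.308,  0.314,  0.045,  1.304, -0.   ,  1.431]), 'qvel': array([-0.001, -0.   , -0.001, -0.002, -0.001, -0.001]), 'tau': array([ 2.0000e-03, -4.8062e+01,  2.9854e+01,  1.9000e-02, -0.0000e+00,
        0.0000e+00]), 'tcp_pos': array([ 0.225, -0.528,  0.204]), 'orientation': array([-0.001,  0.98 ,  0.2  , -0.   ]), 'wrist_force': array([-0.036, -0.533, -0.154]), 'ft_torque': array([-0.026, -0.007,  0.011]), 'grip_force': np.float64(0.0), 'finger_gap': np.float64(0.086)}
scene {'K': array([[368.53371782,   0.        , 318.72734446],
       [  0.        , 368.53371782, 202.62137507],
       [  0.        ,   0.        ,   1.        ]]), 'dist': array([-0.01039395,  0.        ,  0.        ,  0.        ,  0.        ]), 'eye': array([ 1.10061993, -0.9227872 ,  0.91304667]), 'rotation': array([-0.43571217,  0.85341524,  0.24981474, -0.1393913 ])}
top {'K': array([[400.75512178,   0.        , 319.20729424],
       [  0.        , 400.75512178, 196.831918  ],
       [  0.        ,   0.        ,   1.        ]]), 'dist': array([0.0122306, 0.       , 0.       , 0.       , 0.       ]), 'eye': array([0.28052279, 0.00648869, 1.41203691]), 'rotation': array([-0.05418062,  0.71033495, -0.70036175,  0.0445212 ])}
```

View pics/scene0.png

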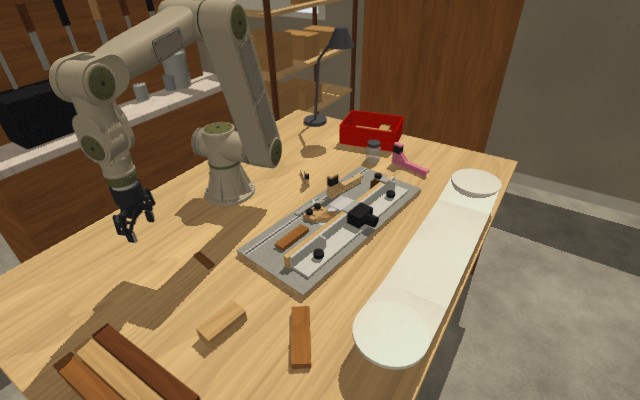

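View pics/top0.png

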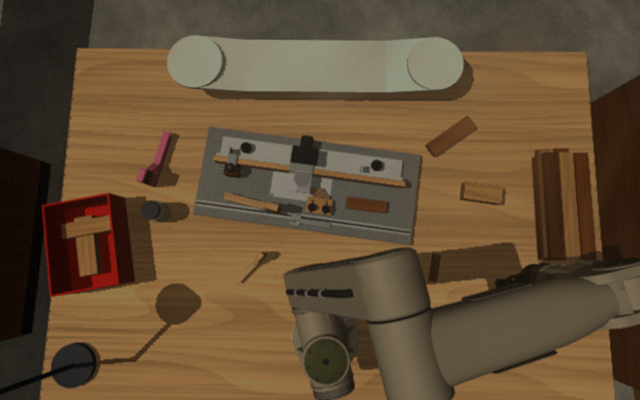

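```bash
cat > h.py <<'E'
from workcell import monitor, viewer, order, env
import cv2,numpy as np
from scipy.spatial.transform import Rotation as R
def cam(n):
    c=viewer.calibration(n);q=np.array(c["rotation"])
    return c["K"],c["dist"],np.array(c["eye"]),R.from_quat(q[[1,2,3,0]]).as_matrix()
def ray(n,uv,z):
    K,d,e,M=cam(n);p=cv2.undistortPoints(np.array(uv,float).reshape(-1,1,2),K,d)[:,0]
    v=np.c_[p,np.ones(len(p))]@M.T
    return e+v*((z-e[2])/v[:,2])[:,None]
def proj(n,P):
    K,d,e,M=cam(n);Pc=(np.array(P,float).reshape(-1,3)-e)@M
    return cv2.projectPoints(Pc,np.zeros(3),np.zeros(3),K,d)[0][:,0]
def shot(n,f,box=None,k=1):
    im=viewer.read_camera(n)[:,:,::-1].copy()
    if box: x0,y0,x1,y1=box;im2=im[y0:y1,x0:x1]
    else: im2=im
    cv2.imwrite("pics/"+f,cv2.resize(im2,None,fx=k,fy=k,interpolation=cv2.INTER_CUBIC));return im
E
python3 - <<'E'
from h import *
t=shot("top","t1.png",(185,115,435,255),3.2)
s=shot("scene","s1.png",(230,140,430,300),4)
cv2.imwrite("pics/traw.png",t)
c=np.array([(210,128),(422,155),(411,243),(195,214)])
P=ray("top",c,.025);print(P.round(3));print(np.linalg.norm(P-np.roll(P,-1,0),axis=1))
# brown mask for slat
hsv=cv2.cvtColor(t,cv2.COLOR_BGR2HSV)
print(hsv[205,367],hsv[202,250],hsv[175,300],hsv[203,255])
sub=np.zeros(t.shape[:2],np.uint8);sub[190:220,335:400]=1
m=((hsv[...,1]>110)&(sub>0)).astype(np.uint8)
cs=max(cv2.findContours(m,0,2)[0],key=cv2.contourArea)
b=cv2.boxPoints(cv2.minAreaRect(cs));print(b);P=ray("top",b,.043);print(P.round(4),np.linalg.norm(P-np.roll(P,-1,0),axis=1),P.mean(0))
E
```

```text
[[ 0.72   0.423  0.025]
 [ 0.629 -0.334  0.025]
 [ 0.32  -0.29   0.025]
 [ 0.409  0.459  0.025]]
[0.76205416 0.31270921 0.75414319 0.31254196]
[ 11 171  82] [ 16 143 130] [14 36 93] [ 16 143 130]
[[345.12665 207.55023]
 [346.6725  195.95636]
 [387.2838  201.37122]
 [385.73798 212.96509]]
[[ 0.4369 -0.0629  0.043 ]
 [ 0.4772 -0.068   0.043 ]
 [ 0.4603 -0.2075  0.043 ]
 [ 0.4202 -0.2018  0.043 ]] [0.04060936 0.14051634 0.04047515 0.13995616] [ 0.44863851 -0.13502957  0.043     ]
```

View pics/t1.png

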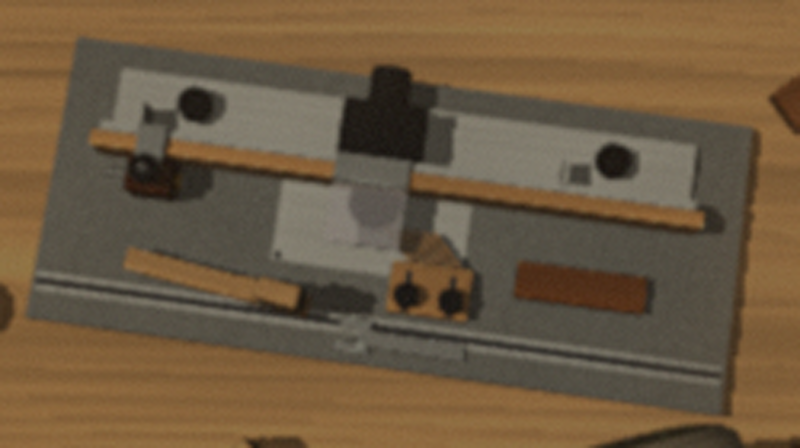

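View pics/s1.png

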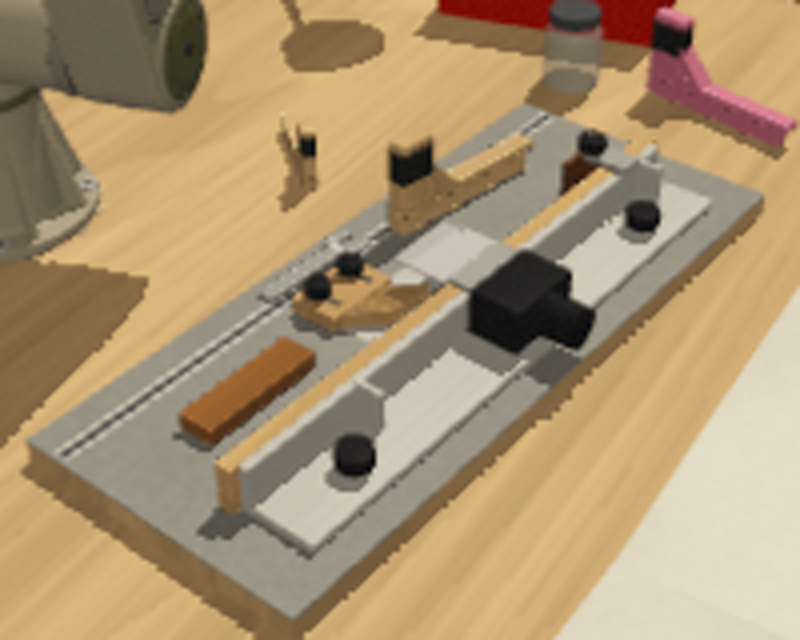

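```bash
cat > m.py <<'E'
from h import *
t=cv2.imread("pics/traw.png");hsv=cv2.cvtColor(t,cv2.COLOR_BGR2HSV)
sat=(hsv[...,1]>90)&(hsv[...,2]>50)
# fence foot: lower boundary of the wood
pts=[]
for c in list(range(222,228))+list(range(243,283))+list(range(325,395)):
    y0=160+(c-220)*.134
    col=np.where(sat[int(y0)-8:int(y0)+9,c])[0]
    if len(col): pts.append((c,int(y0)-8+col.max()+.5))
P=ray("top",pts,.025)
for _ in range(4):
    k=np.polyfit(P[:,1],P[:,0],1);r=P[:,0]-np.polyval(k,P[:,1]);P=P[abs(r)<max(.004,1.5*r.std())]
print("fence slope",k,np.degrees(np.arctan(k[0])),len(P),r.std())
c=ray("top",[(209.4,126.9),(420.9,155.6),(412.5,244),(193.75,214.4)],.025)[:,:2]
m=np.array([(190,360),(190,-400),(-130,-400),(-130,360)])/1e3
mc=m-m.mean(0);cc=c-c.mean(0);U,_,V=np.linalg.svd(mc.T@cc);Rm=(U@V).T
a=np.arctan2(Rm[1,0],Rm[0,0]);T=c.mean(0)-Rm@m.mean(0)
print("slab angle",np.degrees(a),T,((mc@Rm.T)-cc).round(4).tolist())
f=T+Rm@[.06,0];print("face x from slab at y",f, "from fence line",np.polyval(k,f[1]))
# push block
sub=np.zeros(t.shape[:2],bool);sub[188:216,215:284]=1
mk=(sat&sub).astype(np.uint8);cs=max(cv2.findContours(mk,0,2)[0],key=cv2.contourArea)
b=cv2.boxPoints(cv2.minAreaRect(cs));print("pb box",b.tolist())
mk[:,:218]=0
nose=np.argwhere(mk)[:,::-1]
nb=nose[nose[:,0]<262].astype(float)
vx,vy,x0,y0=cv2.fitLine(nb.astype(np.float32),2,0,.01,.01).ravel();print("nose line",vx,vy,x0,y0,nose[:,0].min(),nose[:,0].max())
q=ray("top",[(x0-30*vx,y0-30*vy),(x0,y0),(x0+30*vx,y0+30*vy)],.057);print(q.round(4))
d=q[2]-q[0];print("pb axis angle", np.degrees(np.arctan2(-d[0],d[1])), np.linalg.norm(d))
E
python3 m.py; python3 -c "
import cv2;i=cv2.imread('pics/traw.png')[145:220,195:290];cv2.imwrite('pics/z.png',cv2.resize(i,None,fx=8,fy=8,interpolation=2))"
```

```text
fence slope [0.12770875 0.54450652] 7.277777338911316 114 0.0014056229906335943
slab angle -7.012163329132033 [0.49152132 0.08929551] [[0.0002, -0.0017], [0.004, -0.0009], [-0.0029, 0.0032], [-0.0014, -0.0006]]
face x from slab at y [0.55107253 0.08197071] from fence line 0.5549748927301079
pb box [[222.40982055664062, 199.50819396972656], [224.46884155273438, 190.7573699951172], [279.0360412597656, 203.5967254638672], [276.9770202636719, 212.34754943847656]]
nose line 0.96639276 0.2570702 242.50645 199.98387 223 281
[[0.4819 0.3891 0.057 ]
 [0.4566 0.2885 0.057 ]
 [0.4314 0.1884 0.057 ]]
pb axis angle 165.8739003805892 0.20695226355385338
```

View pics/z.png

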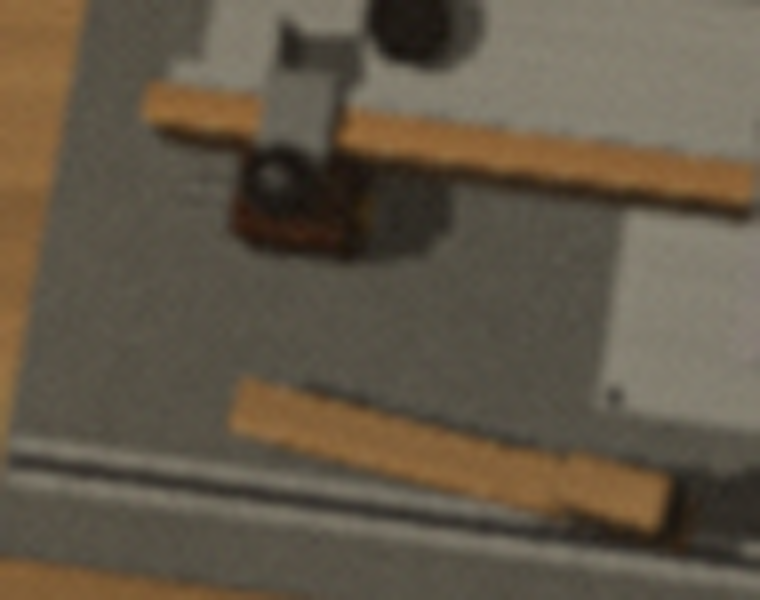

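The top view shows the slat at (367,205), about parallel to the fence. The push block is at (252,201) and the stop at (231,172).

{"op": "carry_out", "data": {"plan": [[[0, 0, -0.13, 40, 100, -20, 60], [0, 0, -0.26, 86, 200, -40, 60], [0, 0, -0.4, 130, 300, -60, 60], [0, 0, -0.527, 160, 370, -80, 60], [0, 0, -0.527, 173, 400, -84, 60], [0, 0, -0.527, 173, 400, -84, 60], [0, 0, -0.527, 173, 400, -84, 60], [0, 0, -0.527, 173, 400, -84, 60], [0, 0, -0.527, 173, 400, -84, 60], [0, 0, -0.527, 173, 400, -84, 60], [0, 0, -0.527, 173, 400, -84, 60], [0, 0, -0.527, 173, 400, -84, 60], [0, 0, -0.527, 173, 400, -84, 60], [0, 0, -0.527, 173, 400, -84, 60], [0, 0, -0.527, 173, 400, -84, 60]]]}}

```text
clock: 1.7
tcp_pos: [0.3982, -0.13, 0.1211]
orientation: [0.0, 0.998, -0.063, 0.0]
wrist_force: [0.7, 0.3, -0.2]
finger_gap: 0.0604
grip_force: 0.0
```

{"op": "carry_out", "data": {"plan": [[[0, 0, 0, 0, 0, -30, 60], [0, 0, 0, 0, 0, -60, 60], [0, 0, 0, 0, 0, -85, 60], [0, 0, 0, 0, 0, -98, 60], [0, 0, 0, 0, 0, -98, 60], [0, 0, 0, 8, -1, -98, 60], [0, 0, 0, 16, -2, -98, 60], [0, 0, 0, 22, -2.7, -98, 60], [0, 0, 0, 28, -3.5, -98, 60], [0, 0, 0, 34, -4.2, -98, 60], [0, 0, 0, 40, -5, -98, 60], [0, 0, 0, 46, -5.7, -98, 60], [0, 0, 0, 52, -6.5, -98, 60], [0, 0, 0, 58, -7.2, -98, 60], [0, 0, 0, 62, -7.7, -98, 60], [0, 0, 0, 62, -7.7, -98, 60]]]}}

```text
clock: 3.3
tcp_pos: [0.4611, -0.1369, 0.023]
orientation: [0.0, 0.998, -0.062, 0.0]
wrist_force: [-0.4, 0.7, 0.3]
finger_gap: 0.0602
grip_force: 0.0
```

Run:
```python
from h import *
shot("scene","s2.png",(200,150,400,290),4)
```

```text
(no output)
```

View pics/s2.png

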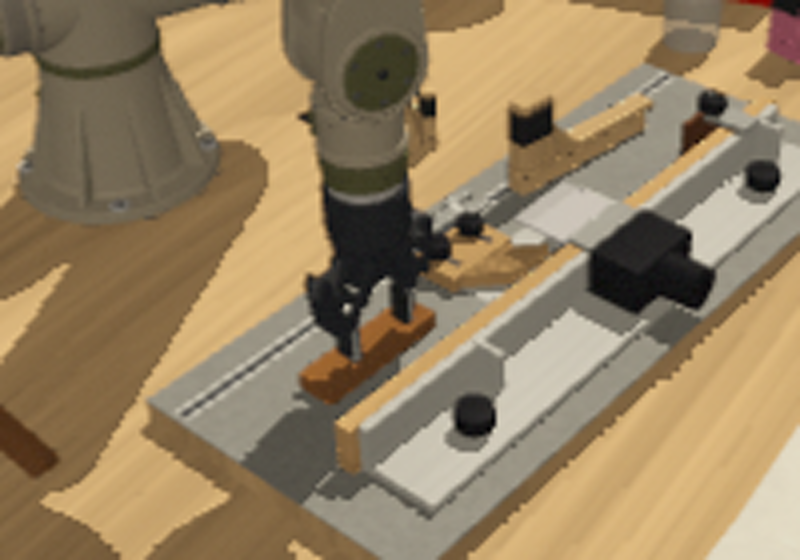

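The slat, at crop (368,350), is ahead of the fingers, flat and parallel to the fence, with a gap still to close.

{"op": "carry_out", "data": {"plan": [[[0, 0, 0, 2, -0.25, 0, 60], [0, 0, 0, 4, -0.5, 0, 60], [0, 0, 0, 5, -0.6, 0, 60], [0, 0, 0, 6, -0.75, 0, 60], [0, 0, 0, 7, -0.9, 0, 60], [0, 0, 0, 8, -1, 0, 60], [0, 0, 0, 9, -1.1, 0, 60]]]}}

```text
clock: 4.05
tcp_pos: [0.4695, -0.1378, 0.023]
orientation: [0.0, 0.998, -0.062, -0.0]
wrist_force: [-0.7, 0.4, -1.0]
finger_gap: 0.06
grip_force: 0.0
```

{"op": "carry_out", "data": {"plan": [[[0, 0, 0, 1, -0.1, 0, 60], [0, 0, 0, 2, -0.25, 0, 60], [0, 0, 0, 3, -0.4, 0, 60], [0, 0, 0, 4, -0.5, 0, 60], [0, 0, 0, 4, -0.5, 0, 60]]]}}

```text
clock: 4.55
tcp_pos: [0.4736, -0.1384, 0.023]
orientation: [0.0, 0.998, -0.062, 0.0]
wrist_force: [0.5, 0.3, -0.1]
finger_gap: 0.0602
grip_force: 0.0
```

{"op": "carry_out", "data": {"plan": [[[0, 0, 0, 1, -0.1, 0, 60], [0, 0, 0, 2, -0.25, 0, 60], [0, 0, 0, 3, -0.4, 0, 60], [0, 0, 0, 4, -0.5, 0, 60], [0, 0, 0, 4, -0.5, 0, 60]]]}}

```text
clock: 5.05
tcp_pos: [0.4776, -0.1389, 0.023]
orientation: [0.0, 0.998, -0.062, 0.0]
wrist_force: [-0.2, 0.1, -0.3]
finger_gap: 0.06
grip_force: 0.0
```

Run:
```python
from h import *
shot("scene","s3.png",(255,190,345,260),8)
```

```text
(no output)
```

View pics/s3.png

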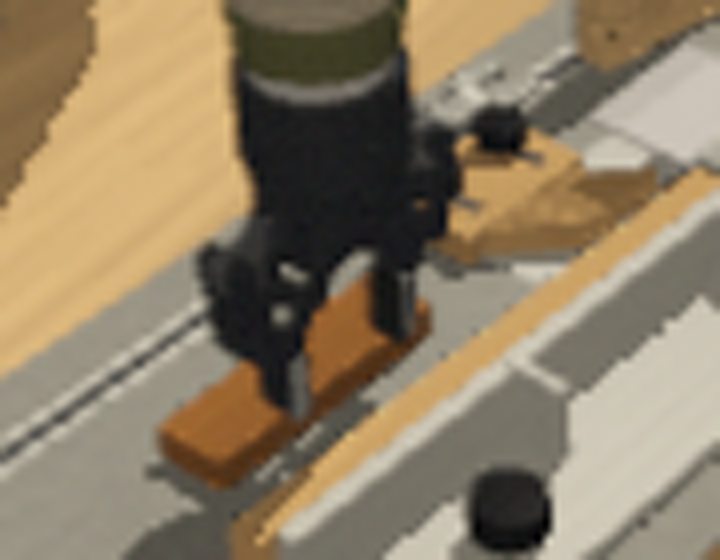

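Run:
```python
from h import *
print(ray("scene",[(255+160/8,190+440/8),(255+215/8,190+478/8),(255+432/8,190+312/8)],.043).round(3))
print(ray("scene",[(255+300/8,190+415/8),(255+408/8,190+340/8)],.043).round(3),ray("scene",[(255+300/8,190+415/8),(255+408/8,190+340/8)],.030).round(3))
```

```text
[[ 0.428 -0.209  0.043]
 [ 0.464 -0.215  0.043]
 [ 0.48  -0.073  0.043]]
[[ 0.471 -0.163  0.043]
 [ 0.482 -0.095  0.043]] [[ 0.461 -0.152  0.03 ]
 [ 0.473 -0.083  0.03 ]]
```

The fingers at crop (300,410) and (408,335) passed over the slat, which has not moved. I'll go back and push with shut fingers.

{"op": "carry_out", "data": {"plan": [[[0, 0, 0, 0, 0, 40, 0], [0, 0, 0, -20, 2.5, 60, 0], [0, 0, 0, -60, 7.5, 60, 0], [0, 0, 0, -79.5, 10, 60, 0], [0, 0, 0, -79.5, 10, 60, 0], [0, 0, 0, -79.5, 10, 60, 0], [0, 0, 0, -79.5, 10, 60, 0], [0, 0, 0, -79.5, 10, 40, 0], [0, 0, 0, -79.5, 10, 25, 0], [0, 0, 0, -79.5, 10, 15, 0], [0, 0, 0, -79.5, 10, 10, 0], [0, 0, 0, -79.5, 10, 8, 0], [0, 0, 0, -79.5, 10, 8, 0]]]}}

```text
clock: 6.4
tcp_pos: [0.3982, -0.1289, 0.031]
orientation: [0.0, 0.998, -0.062, -0.0]
wrist_force: [-0.0, -0.9, 0.5]
finger_gap: -0.0005
grip_force: 0.0
```

Run:
```python
from h import *
shot("scene","s4.png",(245,180,345,260),8)
print(monitor.get_state()["wrist_force"])
```

```text
[ 0.00387878  0.07913851 -0.36560102]
```

View pics/s4.png

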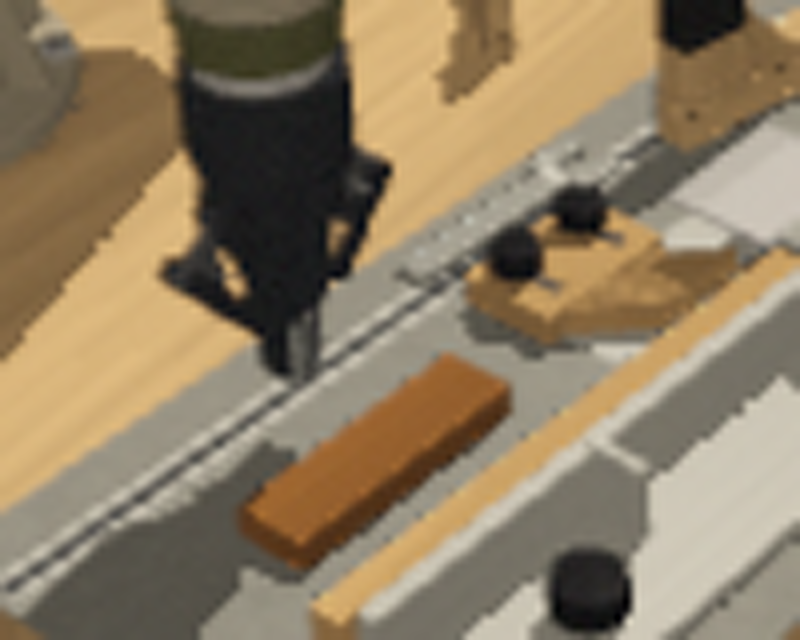

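Run:
```python
from h import *
s=monitor.get_state()
print(proj("scene",s["tcp_pos"]),"seen",245+300/8,180+383/8)
c=np.array([(445,353),(512,388),(300,547),(238,508)])/8+[245,180]
P=ray("scene",c,.043);print(P.round(4),np.linalg.norm(P-np.roll(P,-1,0),axis=1),P.mean(0))
a=np.radians(-7.1);Rm=np.array([[np.cos(a),-np.sin(a)],[np.sin(a),np.cos(a)]]);T=np.array([.4915,.0893])
print(((P[:,:2]-T)@Rm).round(4))
# fence top front edge in scene
e=np.array([(310,603),(790,250)])/8+[245,180];print(((ray("scene",e,.075)[:,:2]-T)@Rm).round(4))
t=shot("top","t4.png");hsv=cv2.cvtColor(t,cv2.COLOR_BGR2HSV)
sub=np.zeros(t.shape[:2],np.uint8);sub[178:222,330:405]=1
m=((hsv[...,1]>140)&(hsv[...,0]<14)&(sub>0)).astype(np.uint8)
cs=max(cv2.findContours(m,0,2)[0],key=cv2.contourArea);b=cv2.boxPoints(cv2.minAreaRect(cs))
P=ray("top",b,.043);print("top",((P[:,:2]-T)@Rm).round(4))
```

```text
[[282.45443326 232.17440659]] seen 282.5 227.875
[[ 0.437  -0.0662  0.043 ]
 [ 0.4784 -0.0708  0.043 ]
 [ 0.4613 -0.2085  0.043 ]
 [ 0.4225 -0.203   0.043 ]] [0.04163277 0.13875455 0.03918429 0.13761214] [ 0.44983969 -0.13712839  0.043     ]
[[-0.0348 -0.161 ]
 [ 0.0068 -0.1605]
 [ 0.0069 -0.2992]
 [-0.0323 -0.2986]]
[[ 0.0604 -0.3437]
 [ 0.0679 -0.0297]]
top [[-0.0324 -0.1588]
 [ 0.0047 -0.1601]
 [ 0.0034 -0.2024]
 [-0.0337 -0.201 ]]
```

{"op": "carry_out", "data": {"plan": [[[0, 0, 0, 0, 0, -2, 0], [0, 0, 0, 0, 0, -4, 0], [0, 0, 0, 0, 0, -5, 0], [0, 0, 0, 0, 0, -6, 0], [0, 0, 0, 0, 0, -7, 0], [0, 0, 0, 0, 0, -7, 0]]]}}

```text
clock: 7.1
tcp_pos: [0.3978, -0.1288, 0.0239]
orientation: [-0.0, 0.998, -0.062, -0.0]
wrist_force: [0.6, -0.9, 0.6]
finger_gap: -0.0001
grip_force: 0.0
```

{"op": "carry_out", "data": {"plan": [[[0, 0, 0, 0, 0, -2, 0], [0, 0, 0, 0, 0, -3, 0], [0, 0, 0, 0, 0, -4, 0], [0, 0, 0, 0, 0, -4, 0]]]}}

```text
clock: 7.5
tcp_pos: [0.3977, -0.1287, 0.0198]
orientation: [-0.0, 0.998, -0.062, -0.0]
wrist_force: [0.0, -0.6, -0.2]
finger_gap: -0.0003
grip_force: 0.0
```

Run:
```python
from h import *
i=shot("scene","s5.png",(245,180,345,260),8)
s=monitor.get_state();print(proj("scene",s["tcp_pos"]))
# lowest non-grey finger pixel: print gray column values
g=cv2.cvtColor(i,cv2.COLOR_BGR2GRAY)
for r in range(220,238): print(r,g[r,274:292])
```

```text
[[282.62070622 234.43002084]]
220 [ 22  26  25  27  26  27  27  29  26  23  27 104 142 147 149 156 177 158]
221 [ 24  24  26  24  30  25  27  29  39  81  58 133 147 148 166 189 165 111]
222 [ 61  26  27  26  27  26  26  28  39  58  60 136 149 167 157 123  97 131]
223 [145  83  36  29  27  25  27  69  75  64  61 138 186 164 111  80 130 168]
224 [151 142 121  63  25  28  25  73  90  70  60 131 135 105 133 180 176 158]
225 [147 146 144  92  35  27  27  73  92  60  70  81  83 130 183 181 159 149]
226 [147 147 147  94  37  24  25  57  88  59  71 122 180 171 158 151 148 146]
227 [147 147 147 108  52  26  23  55  88  60  82 179 180 157 147 148 149 148]
228 [147 147 147 146  98  40  25  55  88  60  88 135 150 148 148 147 148 148]
229 [148 149 158 179 155  92  49  72  91 100 136 145 147 148 149 149 149 152]
230 [149 168 190 165 112  80 129 145 125 139 148 147 149 150 150 150 148 138]
231 [167 173 144 104 130 181 176 155 146 148 149 148 148 149 147 146 136 119]
232 [163 116  89 132 183 180 158 147 145 148 148 147 147 148 130 134 121 111]
233 [112 100 176 171 153 149 145 147 145 145 146 147 145 136 118 114 113 110]
234 [131 181 181 158 111  93  94 140 148 146 147 149 138 121 113 110 111 110]
235 [173 163 122  97  86  83  82  93  95 141 128 129 119 113 112 113 111 108]
236 [158 114  87  83  83  80  81  82  83 125 120 115 113 111 112 110 107 106]
237 [114  85  81  82  82  84  82  82  93 113 113 112 112 111 109 107 108 107]
```

{"op": "carry_out", "data": {"plan": [[[0, 0, 0, 0, 0, -2, 0], [0, 0, 0, 0, 0, -4, 0], [0, 0, 0, 0, 0, -5, 0], [0, 0, 0, 0, 0, -6, 0], [0, 0, 0, 0, 0, -6, 0]]]}}

```text
clock: 8.05
tcp_pos: [0.3978, -0.1288, 0.0139]
orientation: [-0.0, 0.998, -0.062, -0.0]
wrist_force: [0.3, -0.6, -0.1]
finger_gap: -0.0003
grip_force: 0.0
```

{"op": "carry_out", "data": {"plan": [[[0, 0, 0, 0, 0, -1, 0], [0, 0, 0, 0, 0, -2, 0], [0, 0, 0, 0, 0, -2, 0]]]}}

```text
clock: 8.35
tcp_pos: [0.3978, -0.1288, 0.0119]
orientation: [0.0, 0.998, -0.062, -0.0]
wrist_force: [0.7, -0.3, 0.6]
finger_gap: -0.0001
grip_force: 0.0
```

{"op": "carry_out", "data": {"plan": [[[0, 0, 0, 6, -0.7, 0, 0], [0, 0, 0, 12, -1.5, 0, 0], [0, 0, 0, 18, -2.2, 0, 0], [0, 0, 0, 24, -3, 0, 0], [0, 0, 0, 30, -3.7, 0, 0], [0, 0, 0, 36, -4.5, 0, 0], [0, 0, 0, 42, -5.2, 0, 0], [0, 0, 0, 48, -6, 0, 0], [0, 0, 0, 54, -6.7, 0, 0], [0, 0, 0, 58, -7.2, 0, 0], [0, 0, 0, 60, -7.5, 0, 0], [0, 0, 0, 60, -7.5, 0, 0]]]}}

```text
clock: 9.55
tcp_pos: [0.4583, -0.1364, 0.012]
orientation: [0.0, 0.998, -0.062, 0.0]
wrist_force: [-0.2, -0.3, 0.1]
finger_gap: -0.0003
grip_force: 0.0
```

```bash
cat >> h.py <<'E'
a=np.radians(-7.1);Rm=np.array([[np.cos(a),-np.sin(a)],[np.sin(a),np.cos(a)]]);T=np.array([.4915,.0893])
def tab(p): return (np.atleast_2d(p)[:,:2]-T)@Rm
def slat(n,im,box):
    hsv=cv2.cvtColor(im,cv2.COLOR_BGR2HSV);x0,y0,x1,y1=box
    m=np.zeros(im.shape[:2],np.uint8);m[y0:y1,x0:x1]=1
    m&=((hsv[...,0]<14)&(hsv[...,1]>140)&(hsv[...,2]>50)).astype(np.uint8)
    c=max(cv2.findContours(m,0,2)[0],key=cv2.contourArea)
    ap=cv2.approxPolyDP(cv2.convexHull(c),2.5,True)[:,0];return ap,tab(ray(n,ap,.043))
E
python3 - <<'E'
from h import *
i=shot("scene","s6.png",(245,180,345,260),8)
ap,P=slat("scene",i,(265,215,330,255));print(ap.tolist(),P.round(4).tolist())
s=monitor.get_state();print(tab(s["tcp_pos"]))
E
```

```text
[[290, 243], [285, 247]] [[0.0078, -0.2627], [0.0087, -0.2887]]
[[-0.00531085 -0.22803628]]
```

View pics/s6.png

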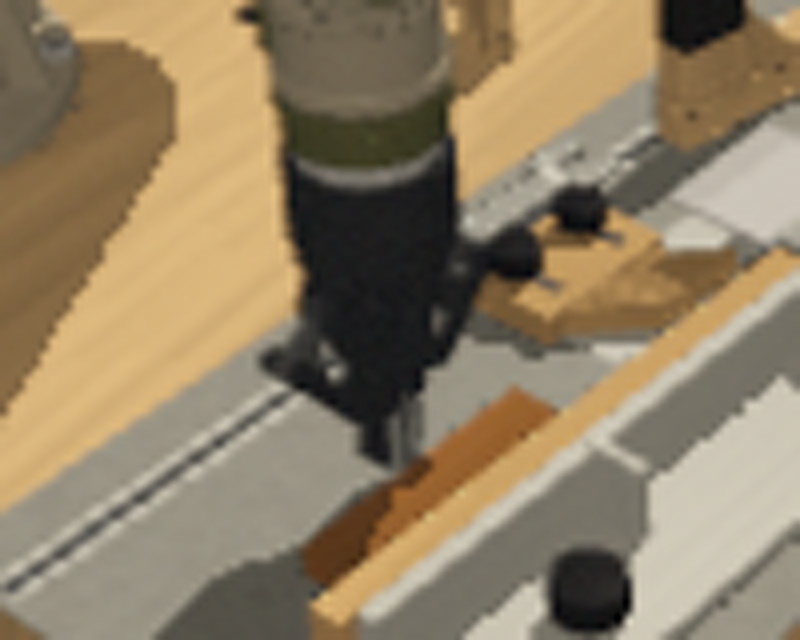

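The slat, at crop (430,470), now moves ahead of the shut fingers and is close to the fence, still parallel.

{"op": "carry_out", "data": {"plan": [[[0, 0, 0, 2, -0.25, 0, 0], [0, 0, 0, 4, -0.5, 0, 0], [0, 0, 0, 6, -0.75, 0, 0], [0, 0, 0, 7, -0.9, 0, 0], [0, 0, 0, 8, -1, 0, 0], [0, 0, 0, 9, -1.1, 0, 0], [0, 0, 0, 10, -1.25, 0, 0], [0, 0, 0, 10, -1.25, 0, 0]]]}}

```text
clock: 10.4
tcp_pos: [0.4681, -0.1376, 0.0121]
orientation: [0.0, 0.998, -0.062, 0.0]
wrist_force: [-0.9, -0.0, 0.2]
finger_gap: 0.0
grip_force: 0.0
```

{"op": "carry_out", "data": {"plan": [[[0, 0, 0, 1, -0.1, 0, 0], [0, 0, 0, 2, -0.25, 0, 0], [0, 0, 0, 3, -0.4, 0, 0], [0, 0, 0, 3, -0.4, 0, 0]]]}}

```text
clock: 10.8
tcp_pos: [0.4712, -0.138, 0.012]
orientation: [0.0, 0.998, -0.062, 0.0]
wrist_force: [1.1, -0.2, 0.7]
finger_gap: -0.0001
grip_force: 0.0
```

{"op": "carry_out", "data": {"plan": [[[0, 0, 0, 1, -0.1, 0, 0], [0, 0, 0, 2, -0.25, 0, 0], [0, 0, 0, 2, -0.25, 0, 0]]]}}

```text
clock: 11.1
tcp_pos: [0.473, -0.1382, 0.012]
orientation: [0.0, 0.998, -0.062, 0.0]
wrist_force: [-0.6, -0.4, 0.3]
finger_gap: -0.0
grip_force: 0.3
```

Run:
```python
from h import *
i=shot("scene","s7.png",(245,180,345,260),8)
hsv=cv2.cvtColor(i,cv2.COLOR_BGR2HSV)
# slat colour rear-edge / end points: hue<14 & sat>140
m=((hsv[...,0]<13)&(hsv[...,1]>150))
for c in list(range(282,330,3)):
    r=np.where(m[215:262,c])[0]+215
    if len(r): print(c,r.min(),r.max(),tab(ray("scene",[(c,r.min()-.5)],.043)).round(4).tolist())
s=monitor.get_state();print(tab(s["tcp_pos"]))
```

```text
[[ 0.00983392 -0.22806983]]
```

Run:
```python
from h import *
i=cv2.cvtColor(cv2.resize(cv2.imread("pics/s7.png"),(100,80),interpolation=3),cv2.COLOR_BGR2HSV)
for c in (288,292,296,306,310,313):
    print(c,[(r,)+tuple(int(v) for v in i[r-180,c-245]) for r in range(222,258,1) if i[r-180,c-245,1]>90])
```

```text
288 [(248, 13, 129, 93), (249, 14, 174, 88), (250, 13, 173, 90), (251, 15, 163, 94), (252, 16, 139, 119), (253, 17, 136, 137), (254, 18, 129, 188), (255, 18, 126, 209), (256, 18, 124, 204), (257, 17, 131, 167)]
292 [(245, 13, 142, 88), (246, 14, 180, 88), (247, 13, 179, 87), (248, 15, 155, 105), (249, 18, 130, 186), (250, 18, 124, 212), (251, 18, 124, 212), (252, 18, 125, 210), (253, 18, 103, 204)]
296 [(242, 13, 129, 95), (243, 13, 171, 91), (244, 13, 179, 94), (245, 16, 149, 164), (246, 17, 130, 202), (247, 18, 124, 212), (248, 18, 125, 208), (249, 18, 128, 205), (250, 18, 102, 205)]
306 [(234, 14, 128, 165), (235, 14, 172, 159), (236, 15, 180, 154), (237, 15, 172, 160), (238, 17, 135, 193), (239, 18, 126, 204), (240, 18, 127, 203), (241, 18, 129, 204), (242, 18, 119, 206)]
310 [(231, 14, 123, 151), (232, 14, 174, 154), (233, 15, 180, 152), (234, 15, 169, 148), (235, 18, 134, 192), (236, 18, 128, 205), (237, 18, 128, 204), (238, 18, 126, 204), (239, 18, 102, 202)]
313 [(222, 16, 132, 116), (231, 14, 149, 154), (232, 16, 154, 174), (233, 17, 134, 196), (234, 18, 129, 204), (235, 18, 128, 204), (236, 18, 124, 203)]
```

Run:
```python
from h import *
print(tab(ray("scene",[(288,248),(292,245),(296,242),(306,234),(310,231)],.043)).round(4))
print("fence front top edge",tab(ray("scene",[(288,253.5),(292,248.5),(296,245.3),(306,238),(310,234.7)],.075)).round(4))
```

```text
[[ 0.0204 -0.2858]
 [ 0.0205 -0.2658]
 [ 0.0206 -0.2455]
 [ 0.0191 -0.1908]
 [ 0.0192 -0.1689]]
fence front top edge [[ 0.0651 -0.3285]
 [ 0.0586 -0.3028]
 [ 0.0581 -0.2828]
 [ 0.0594 -0.2337]
 [ 0.0586 -0.2119]]
```

{"op": "carry_out", "data": {"plan": [[[0, 0, 0, 1, -0.1, 0, 0], [0, 0, 0, 1.5, -0.2, 0, 0], [0, 0, 0, 1.5, -0.2, 0, 0]]]}}

```text
clock: 11.45
tcp_pos: [0.4732, -0.1382, 0.0119]
orientation: [-0.0, 0.998, -0.062, -0.001]
wrist_force: [-5.0, 0.6, 4.3]
finger_gap: -0.0002
grip_force: 2.5
```

{"op": "carry_out", "data": {"plan": [[[0, 0, 0, 1, -0.1, 0, 0], [0, 0, 0, 1.5, -0.2, 0, 0], [0, 0, 0, 1.5, -0.2, 0, 0]]]}}

```text
clock: 11.75
tcp_pos: [0.4731, -0.1381, 0.0118]
orientation: [-0.0, 0.998, -0.062, -0.002]
wrist_force: [-8.5, 0.7, 6.2]
finger_gap: 0.0002
grip_force: 4.3
```

Firm, even contact: the slat is flat on the fence. I'll back off and locate the push block handle.

{"op": "carry_out", "data": {"plan": [[[0, 0, 0, -8, 1, 0, 0], [0, 0, 0, -25, 3, 0, 0], [0, 0, 0, -40, 5, 0, 0], [0, 0, 0, -40, 5, 30, 0], [0, 0, 0, -40, 5, 75, 0], [0, 0, 0, -40, 5, 120, 0], [0, 0, 0, -40, 5, 160, 0], [0, 0, 0, -40, 5, 160, 0]]]}}

```text
clock: 12.55
tcp_pos: [0.44, -0.1355, 0.1779]
orientation: [0.002, 0.998, -0.062, 0.006]
wrist_force: [1.6, -0.9, -0.5]
finger_gap: -0.0001
grip_force: 0.0
```

Run:
```python
from h import *
u=np.array([np.sin(np.radians(13.8)),np.cos(np.radians(13.8))])
lip=ray("top",[(223.6,195.0)],.057)[0];hb=ray("top",[(278,208.2)],.133)[0];hf=ray("top",[(195+565/8,145+478/8)],.133)[0]
print("lip",lip,"grip",lip[:2]-u*.1795,"handle back",hb,"->grip",hb[:2]+u*.0225,"handle front",hf,"->",hf[:2]-u*.0225, np.linalg.norm(hb-lip))
# scene: handle top corners from s1 crop (388,140)-(437,150), grip
c=np.array([(390,145),(413,133),(437,141),(412,155)])/4+[230,140]
P=ray("scene",c,.133);print("scene handle top",P.round(3),P.mean(0))
n=np.array([(528,138)])/4+[230,140];print("lip scene",ray("scene",n,.057))
```

```text
lip [0.47293611 0.35403644 0.057     ] grip [0.43011936 0.17971784] handle back [0.42160863 0.15725593 0.133     ] ->grip [0.42697564 0.17910646] handle front [0.43223627 0.1974609  0.133     ] -> [0.42686926 0.17561038] 0.2171015367556432
scene handle top [[0.419 0.153 0.133]
 [0.427 0.185 0.133]
 [0.456 0.185 0.133]
 [0.448 0.149 0.133]] [0.43745562 0.16804923 0.133     ]
lip scene [[0.47605619 0.35074377 0.057     ]]
```

{"op": "carry_out", "data": {"plan": [[[0, 0, 0.15, 0, 30, 20, 70], [0, 0, 0.3, 0, 60, 28, 70], [0, 0, 0.45, -2, 95, 28, 70], [0, 0, 0.6, -4, 130, 28, 70], [0, 0, 0.75, -4, 165, 28, 70], [0, 0, 0.9, -4, 200, 28, 70], [0, 0, 1.05, -4, 235, 28, 70], [0, 0, 1.2, -4, 270, 28, 70], [0, 0, 1.35, -4, 300, 28, 70], [0, 0, 1.454, -4, 309, 28, 70], [0, 0, 1.454, -4, 309, 28, 70], [0, 0, 1.454, -4, 309, 28, 70], [0, 0, 1.454, -4, 309, 28, 70], [0, 0, 1.454, -4, 309, 28, 70]]]}}

```text
clock: 13.95
tcp_pos: [0.432, 0.1746, 0.1999]
orientation: [0.0, 0.788, 0.616, 0.0]
wrist_force: [0.4, -0.2, -0.6]
finger_gap: 0.0699
grip_force: 0.0
```

Run:
```python
from h import *
s=monitor.get_state();print(s["tcp_pos"],s["orientation"],s["joint_pos"])
shot("scene","s8.png",(270,110,380,200),7)
```

```text
[0.43201501 0.17459876 0.19993143] [7.42582656e-05 7.87739904e-01 6.16007985e-01 2.59289620e-05] [ 2.11615298e-01  1.04236996e-01 -2.30349499e-01  1.23609831e+00
 -1.10946524e-04  2.02587810e+00]
```

{"op": "carry_out", "data": {"plan": [[[0, 0, 0, 0, 0, -30, 70], [0, 0, 0, 0, 0, -55, 70], [0, 0, 0, 0, 0, -75, 70], [0, 0, 0, 0, 0, -90, 70], [0, 0, 0, 0, 0, -105, 70], [0, 0, 0, 0, 0, -115, 70], [0, 0, 0, 0, 0, -122, 70], [0, 0, 0, 0, 0, -122, 70]]]}}

```text
clock: 14.8
tcp_pos: [0.4314, 0.175, 0.0774]
orientation: [-0.0, 0.787, 0.617, -0.001]
wrist_force: [0.1, -0.3, 0.1]
finger_gap: 0.0695
grip_force: 0.0
```

{"op": "carry_out", "data": {"plan": [[[0, 0, 0, 0, 0, 0, 30], [0, 0, 0, 0, 0, 0, 10], [0, 0, 0, 0, 0, 0, 10], [0, 0, 0, 0, 0, 0, 10], [0, 0, 0, 0, 0, 0, 10], [0, 0, 0, 0, 0, 0, 10], [0, 0, 0, 0, 0, 0, 10]]], "squeeze": 60}}

```text
clock: 15.5
tcp_pos: [0.432, 0.1756, 0.0787]
orientation: [0.0, 0.787, 0.617, 0.0]
wrist_force: [-2.4, -0.3, 6.0]
finger_gap: 0.0229
grip_force: 60.7
```

Run:
```python
from h import *
shot("scene","s9.png",(280,120,380,195),8)
```

```text
(no output)
```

View pics/s9.png

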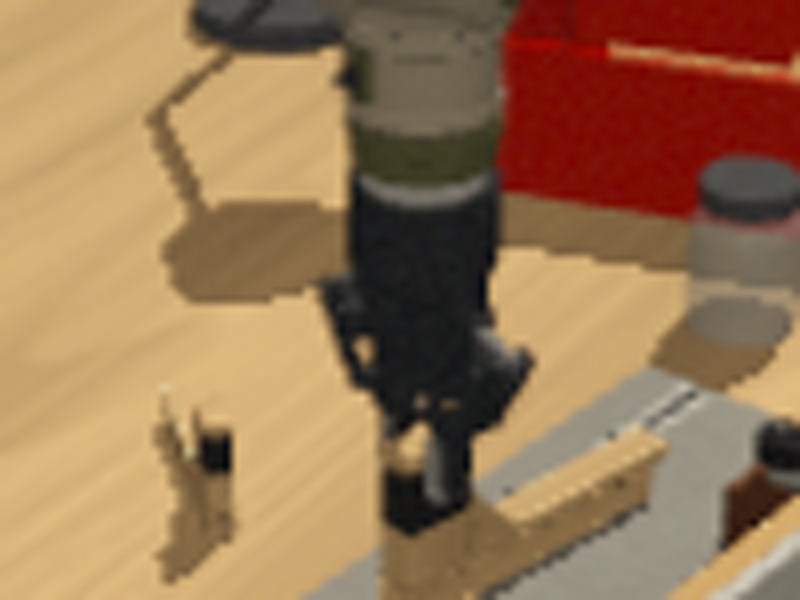

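Block is gripped at the rubber grip (440,480) with a 23 mm gap and 60 N. Lift it and carry it behind the slat.

{"op": "carry_out", "data": {"plan": [[[0, 0, 0, 0, 0, 15, 10], [0, 0, 0, 0, 0, 45, 10], [0, 0, 0, 0, 0, 80, 10], [0, 0, 0, 0, 0, 110, 10], [0, 0, 0, 0, -10, 120, 10], [0, 0, 0.02, 2, -40, 120, 10], [0, 0, 0.04, 5, -80, 120, 10], [0, 0, 0.06, 8, -120, 120, 10], [0, 0, 0.08, 11, -160, 120, 10], [0, 0, 0.1, 14, -200, 120, 10], [0, 0, 0.119, 17, -240, 120, 10], [0, 0, 0.119, 20, -280, 120, 10], [0, 0, 0.119, 23, -320, 120, 10], [0, 0, 0.119, 26, -360, 120, 10], [0, 0, 0.119, 29, -400, 120, 10], [0, 0, 0.119, 32, -440, 120, 10], [0, 0, 0.119, 34, -480, 120, 10], [0, 0, 0.119, 36, -520, 120, 10], [0, 0, 0.119, 38, -550, 120, 10], [0, 0, 0.119, 39, -574, 120, 10]]], "squeeze": 80}}

```text
clock: 17.55
tcp_pos: [0.4696, -0.401, 0.1959]
orientation: [-0.001, 0.749, 0.662, -0.0]
wrist_force: [1.0, -0.5, -2.0]
finger_gap: 0.0227
grip_force: 78.8
```

{"op": "carry_out", "data": {"plan": [[[0, 0, 0, 0, 0, 0, 10], [0, 0, 0, 0, 0, 0, 10], [0, 0, 0, 0, 0, 0, 10], [0, 0, 0, 0, 0, 0, 10]]]}}

```text
clock: 17.95
tcp_pos: [0.4707, -0.3976, 0.1979]
orientation: [-0.0, 0.749, 0.663, 0.0]
wrist_force: [-0.5, -0.1, -2.3]
finger_gap: 0.0226
grip_force: 78.8
```

Run:
```python
from h import *
s=monitor.get_state();p=s["tcp_pos"];print(p,s["orientation"],s["joint_pos"].round(3),tab(p))
for n in("top","scene"):
    i=shot(n,"x_%s.png"%n)
    # predicted lip end & compare wood/grey nearby
    lip=[*(T+Rm@(tab(p)[0]+[0,.1815])),p[2]-.0787+.057]
    print(n,"pred lip",proj(n,lip),"pred lip top corners",proj(n,[[*(T+Rm@(tab(p)[0]+[d,.1815])),lip[2]] for d in(-.012,.012)]).round(1).tolist())
    hsv=cv2.cvtColor(i,cv2.COLOR_BGR2HSV);u,v=proj(n,lip)[0].astype(int)
    print("slat rear",proj(n,[[*(T+Rm@[.02,-.298]),.043],[*(T+Rm@[.06,-.298]),.043]]).round(1).tolist())
    for r in range(v-8,v+10): print(r,' '.join("%d/%d/%d"%tuple(hsv[r,c]) for c in range(u-10,u+11,2)))
```

```text
[ 0.47073243 -0.39755738  0.19786477] [-3.19026284e-04  7.48550737e-01  6.63077440e-01  2.52110429e-05] [-0.832  0.397  0.15   1.324  0.     0.86 ] [[ 0.03956797 -0.48569103]]
top pred lip [[397.05674149 185.47311408]] pred lip top corners [[396.6, 189.2], [397.5, 181.7]]
slat rear [[387.7, 197.3], [389.0, 185.9]]
177 21/40/129 20/44/127 20/35/132 20/42/129 23/39/130 22/37/130 20/43/126 22/45/101 21/47/86 19/52/83 21/52/84
178 17/82/121 20/53/116 20/47/129 20/45/130 21/40/128 23/41/125 22/38/129 23/43/118 21/42/84 19/50/81 21/52/83
179 15/130/124 15/115/118 17/91/126 16/90/124 19/68/123 20/54/117 23/45/125 20/44/121 17/51/70 20/52/59 19/59/69
180 15/155/130 16/152/126 15/140/131 15/137/125 15/126/125 16/113/122 17/96/127 16/90/119 16/96/74 19/69/52 19/69/59
181 15/155/138 15/155/135 16/155/133 16/154/131 15/152/134 16/148/129 15/144/129 15/139/125 15/147/111 15/107/62 22/57/49
182 15/154/142 16/154/142 15/156/144 15/158/139 15/157/140 16/151/127 16/150/121 15/152/126 14/148/136 16/120/72 13/70/51
183 15/151/125 16/143/139 16/152/139 15/154/142 16/154/141 15/146/119 16/140/124 16/142/
[... 2859 characters left out ...]
 18/112/208 18/113/203 18/113/204 19/108/213 17/125/133 18/59/143 22/36/158 23/37/152 23/35/155 24/33/153
227 18/110/209 18/114/204 18/112/203 18/113/207 18/121/158 18/94/146 23/36/157 23/35/154 23/35/154 21/35/153 23/35/153
228 18/114/205 18/113/203 18/114/205 18/120/176 17/126/123 19/53/136 24/33/153 20/40/154 24/33/153 20/37/153 23/35/153
229 18/114/203 18/116/203 18/113/210 17/128/128 17/129/111 20/45/146 22/36/154 23/36/155 25/36/155 23/35/153 23/37/152
230 18/112/203 19/110/214 17/123/147 17/127/129 17/126/125 18/51/126 23/34/156 24/33/154 23/37/153 23/37/151 23/35/151
231 18/113/206 18/124/169 17/122/121 17/125/126 17/128/128 18/67/149 23/35/154 22/32/152 20/35/153 24/36/150 24/32/151
```

{"op": "carry_out", "data": {"plan": [[[0, 0, 0, -0.5, -5, -30, 10], [0, 0, 0, -0.5, -5, -60, 10], [0, 0, 0, -0.5, -5, -85, 10], [0, 0, 0, -0.5, -5, -102, 10], [0, 0, 0, -0.5, -5, -110, 10], [0, 0, 0, -0.5, -5, -114, 10], [0, 0, 0, -0.5, -5, -117, 10], [0, 0, 0, -0.5, -5, -117, 10], [0, 0, 0, -0.5, -5, -117, 10]]]}}

```text
clock: 18.95
tcp_pos: [0.4708, -0.4041, 0.082]
orientation: [0.001, 0.749, 0.663, 0.0]
wrist_force: [0.8, 0.6, -0.5]
finger_gap: 0.0233
grip_force: 78.7
```

Run:
```python
from h import *
print("top: stop top -y corners",tab(ray("top",[(240.8,165.5),(239.3,176.5)],.067)), "left",tab(ray("top",[(224.5,173.5)],.067)))
t=cv2.imread("pics/traw.png");hsv=cv2.cvtColor(t,cv2.COLOR_BGR2HSV)
for r in range(162,182): print(r,' '.join("%d/%d/%d"%tuple(hsv[r,c]) for c in range(232,254,2)))
for b in(.012,.045):
  print(proj("top",[[*(T+Rm@[.04,.205-b]),.034]]))
```

```text
top: stop top -y corners [[0.05677369 0.21660283]
 [0.01816619 0.21534568]] left [[0.02155421 0.26738239]]
162 23/35/95 21/35/103 14/103/74 16/152/134 16/152/144 16/152/143 15/157/145 15/150/146 15/153/145 16/156/142 16/153/140
163 18/46/72 24/38/94 18/92/61 15/159/93 15/149/118 16/143/132 16/147/137 15/153/140 14/153/145 16/152/144 16/151/144
164 19/68/41 16/46/72 14/101/43 16/138/50 16/150/75 15/139/92 16/146/98 16/149/103 15/148/124 17/143/139 15/149/140
165 13/74/31 20/60/51 11/102/35 13/135/34 15/124/41 16/127/54 14/146/56 15/145/65 15/148/86 17/138/96 16/147/97
166 6/94/27 16/76/37 14/155/33 5/98/34 15/90/34 17/110/44 17/110/44 14/127/46 14/123/56 15/136/62 16/127/58
167 18/88/29 12/113/34 18/124/37 15/139/33 5/94/30 15/78/46 20/75/51 16/83/46 14/103/47 17/96/53 16/111/60
168 10/72/32 18/106/29 14/131/37 11/112/32 15/99/31 14/65/43 19/58/48 23/72/46 16/72/46 18/78/49 16/52/73
169 18/85/30 12/100/33 11/117/37 13/124/33 17/137/39 20/81/47 19/58/48 26/40/45 21/73/49 21/53/48 21/56/78
170 15/128/24 17/112/32 13/149/36 11/105/34 16/161/49 19/71/50 22/64/44 20/62/49 18/59/43 21/54/47
[... 527 characters left out ...]
56 23/49/84 18/54/85
176 16/96/40 16/98/39 11/111/39 13/148/31 15/78/39 28/71/47 18/66/50 16/51/55 24/54/66 21/46/88 21/48/85
177 23/46/72 18/54/61 19/65/55 17/85/42 21/76/54 23/58/57 25/52/64 22/52/73 17/46/77 22/46/84 23/40/83
178 21/56/86 21/54/81 19/56/78 23/60/72 18/49/78 21/47/76 25/43/78 24/42/85 21/49/84 19/52/83 24/45/85
179 21/47/86 26/43/83 25/49/88 21/48/85 23/50/82 20/46/84 21/42/85 20/45/85 23/49/84 22/46/83 21/49/84
180 24/48/85 21/46/88 20/43/88 22/45/85 20/53/87 20/45/85 18/50/86 22/53/86 18/45/85 21/51/85 21/49/83
181 19/50/87 22/52/89 24/44/86 24/42/85 21/47/86 21/50/81 22/46/84 19/49/83 18/45/85 19/43/83 22/46/84
[[248.58037156 173.07525446]]
[[257.85523738 174.33427722]]
```

{"op": "carry_out", "data": {"plan": [[[0, 0, 0, 0.5, 4, 0, 10], [0, 0, 0, 1, 8, 0, 10], [0, 0, 0, 1.5, 12, 0, 10], [0, 0, 0, 2, 16, 0, 10], [0, 0, 0, 2.5, 20, 0, 10], [0, 0, 0, 3, 24, 0, 10], [0, 0, 0, 3.5, 28, 0, 10], [0, 0, 0, 4, 32, 0, 10], [0, 0, 0, 4.5, 36, 0, 10], [0, 0, 0, 5, 40, 0, 10], [0, 0, 0, 5, 40, 0, 10]]]}}

```text
clock: 20.05
tcp_pos: [0.4754, -0.3628, 0.081]
orientation: [-0.0, 0.749, 0.663, 0.0]
wrist_force: [-0.3, -0.5, -1.8]
finger_gap: 0.023
grip_force: 78.7
```

Run:
```python
from h import *
s=monitor.get_state();p=s["tcp_pos"];print(tab(p),p)
i=shot("scene","s10.png");hsv=cv2.cvtColor(i,cv2.COLOR_BGR2HSV)
m=((hsv[...,0]<16)&(hsv[...,1]>140)&(hsv[...,2]>60)).astype(np.uint8);m[:,:270]=0;m[:,345:]=0;m[:205]=0;m[258:]=0
c=max(cv2.findContours(m,0,2)[0],key=cv2.contourArea);h=cv2.convexHull(c)[:,0];
P=tab(ray("scene",h,.043));print(h[P[:,1].argmax()],"front",P[P[:,1].argmax()],"rear",P[P[:,1].argmin()],"x min",P[:,0].min())
print("old front",cv2.contourArea(c))
```

```text
[[ 0.03994542 -0.45062409]] [ 0.47544131 -0.36280599  0.08095833]
[315 228] front [ 0.02220459 -0.14433369] rear [ 0.02786427 -0.25316547] x min 0.019878761237973958
old front 36.0
```

{"op": "carry_out", "data": {"plan": [[[0, 0, 0, 1, 8, 0, 10], [0, 0, 0, 2, 16, 0, 10], [0, 0, 0, 3, 24, 0, 10], [0, 0, 0, 4, 32, 0, 10], [0, 0, 0, 5, 40, 0, 10], [0, 0, 0, 6, 48, 0, 10], [0, 0, 0, 7, 56, 0, 10], [0, 0, 0, 8, 64, 0, 10], [0, 0, 0, 9, 72, 0, 10], [0, 0, 0, 9.7, 78, 0, 10], [0, 0, 0, 10.5, 84, 0, 10], [0, 0, 0, 11.2, 90, 0, 10], [0, 0, 0, 12, 96, 0, 10], [0, 0, 0, 12.7, 102, 0, 10]]]}}

```text
clock: 21.5
tcp_pos: [0.4886, -0.2665, 0.0831]
orientation: [0.004, 0.749, 0.662, -0.003]
wrist_force: [-4.8, -15.4, 4.9]
finger_gap: 0.0227
grip_force: 79.7
```

{"op": "carry_out", "data": {"plan": [[[0, 0, 0, 0.7, 6, 0, 10], [0, 0, 0, 1.5, 12, 0, 10], [0, 0, 0, 2.2, 18, 0, 10], [0, 0, 0, 3, 24, 0, 10], [0, 0, 0, 3.7, 30, 0, 10], [0, 0, 0, 4.5, 36, 0, 10], [0, 0, 0, 5.2, 42, 0, 10], [0, 0, 0, 6, 48, 0, 10], [0, 0, 0, 6.7, 54, 0, 10], [0, 0, 0, 7.5, 60, 0, 10]]]}}

```text
clock: 22.5
tcp_pos: [0.4967, -0.2166, 0.0867]
orientation: [0.012, 0.751, 0.661, -0.01]
wrist_force: [-13.9, -38.9, 15.5]
finger_gap: 0.0226
grip_force: 83.9
```

Run:
```python
from h import *
s=monitor.get_state();p=s["tcp_pos"];print(tab(p),p)
i=shot("scene","s11.png");hsv=cv2.cvtColor(i,cv2.COLOR_BGR2HSV)
# where is the slat (brown) seen
m=((hsv[...,0]<15)&(hsv[...,1]>150)&(hsv[...,2]>60)&(hsv[...,2]<190)).astype(np.uint8);m[:,275:][:,:0]=0
m[:,:270]=0;m[:,400:]=0;m[:150]=0;m[260:]=0
for c in cv2.findContours(m,0,2)[0]:
    if cv2.contourArea(c)>6: P=tab(ray("scene",c[:,0],.043));print(cv2.boundingRect(c),P.min(0).round(3),P.max(0).round(3))
```

```text
[[ 0.04293503 -0.30296315]] [ 0.49665911 -0.21664684  0.08669519]
(327, 211, 13, 9) [ 0.019 -0.075] [ 0.03  -0.006]
```

{"op": "carry_out", "data": {"plan": [[[0, 0, 0, -0.3, -2, 0, 10], [0, 0, 0, -0.3, -2, 0, 10], [0, 0, 0, -0.3, -2, 0, 10]]]}}

```text
clock: 22.85
tcp_pos: [0.4957, -0.2108, 0.0837]
orientation: [0.006, 0.75, 0.662, -0.004]
wrist_force: [-6.2, -18.5, 5.8]
finger_gap: 0.023
grip_force: 80.2
```

Run:
```python
from h import *
s=monitor.get_state();p=s["tcp_pos"];print(tab(p),p,s["wrist_force"],s["ft_torque"],s["orientation"])
for n in("scene","top"):
    i=shot(n,f"q_{n}.png")
# block lip/nose location in scene: wood hue 17-19, along bar top line at x=.04 z=.06
i=cv2.imread("pics/q_scene.png");hsv=cv2.cvtColor(i,cv2.COLOR_BGR2HSV)
it=cv2.cvtColor(cv2.imread("pics/q_top.png"),cv2.COLOR_BGR2HSV)
for y in np.arange(-.24,.03,.01):
    w=[*(T+Rm@[.032,y]),.043];u=proj("scene",[w])[0].round().astype(int);v=proj("top",[w])[0].round().astype(int)
    w2=[*(T+Rm@[.04,y]),.057];u2=proj("top",[w2])[0].round().astype(int)
    print(round(y,3),hsv[u[1],u[0]],"top",it[v[1],v[0]],it[u2[1],u2[0]])
```

```text
[[ 0.04125347 -0.29724125]] [ 0.49569768 -0.21076097  0.08368973] [ -6.24909819 -18.54977584   5.83941417] [-3.83454531  1.61180236  0.62325829] [ 0.0055389   0.74985595  0.66156384 -0.00431936]
-0.24 [ 17 127 162] top [ 16 131  99] [ 16 141 137]
-0.23 [ 17 130 137] top [ 15 146 122] [ 16 142 131]
-0.22 [ 19 118 205] top [ 16 143 109] [ 16 144 133]
-0.21 [ 18 118 198] top [ 17 141 134] [ 16 142 131]
-0.2 [ 19 113 212] top [ 15 138 124] [ 16 140 133]
-0.19 [ 18 117 209] top [ 16 144 106] [ 16 144 133]
-0.18 [ 20 114 205] top [ 16 134 131] [ 16 138 129]
-0.17 [ 18 117 207] top [ 16 147 106] [ 15 141 130]
-0.16 [ 18 119 189] top [ 17 136 142] [ 16 144 131]
-0.15 [ 18 117 207] top [ 16 143 125] [ 16 140 131]
-0.14 [ 17 117 192] top [ 16 147 111] [ 16 139 134]
-0.13 [ 19 115 210] top [ 16 124 140] [ 16 141 132]
-0.12 [ 18 118 206] top [ 15 140 124] [ 16 143 130]
-0.11 [ 18 125 198] top [ 11 178  89] [ 12 178  83]
-0.1 [ 16 148 179] top [ 13 172  89] [ 12 181  79]
-0.09 [ 16 157 174] top [ 12 172  89] [ 11 179  80]
-0.08 [ 20 123 195] top [ 12 177  88] [ 12 176  81]
-0.07 [ 16 156 173] top [ 11 183  88] [ 11 170  81]
-0.06 [ 15 164 151] top [ 11 179  87] [ 12 167  84]
-0.05 [ 16 155 168] top [ 11 174  85] [ 11 166  72]
-0.04 [ 17 132 187] top [  9 145  51] [ 13 144  46]
-0.03 [ 14 178  86] top [ 11 109  63] [14 80 70]
-0.02 [ 16 151 137] top [ 17  60 107] [ 16  57 107]
-0.01 [ 15 150 136] top [ 16  60 106] [ 12  55 107]
0.0 [ 16 114 165] top [ 14  55 106] [ 15  58 106]
0.01 [ 17  54 118] top [ 16  47 103] [ 15  53 106]
0.02 [ 23  30 177] top [10 32 95] [21 35 95]
```

{"op": "carry_out", "data": {"plan": [[[0, 0, 0, 0.4, 3, 0, 10], [0, 0, 0, 0.7, 6, 0, 10], [0, 0, 0, 1.1, 9, 0, 10], [0, 0, 0, 1.5, 12, 0, 10], [0, 0, 0, 1.9, 15, 0, 10], [0, 0, 0, 2.2, 18, 0, 10], [0, 0, 0, 2.6, 21, 0, 10], [0, 0, 0, 3, 24, 0, 10], [0, 0, 0, 3.4, 27, 0, 10], [0, 0, 0, 3.7, 30, 0, 10]]]}}

```text
clock: 23.95
tcp_pos: [0.5, -0.188, 0.0863]
orientation: [0.011, 0.751, 0.661, -0.009]
wrist_force: [-14.1, -38.5, 15.4]
finger_gap: 0.0229
grip_force: 83.6
```

{"op": "carry_out", "data": {"plan": [[[0.01, -0.001, 0, 0, 0, 0, 10], [0.02, -0.002, 0, 0, 0, 0, 10], [0.025, -0.003, 0, 0, 0, 0, 10], [0.025, -0.003, 0, 0.1, 1, 0, 10], [0.025, -0.003, 0, 0.2, 2, 0, 10], [0.025, -0.003, 0, 0.3, 3, 0, 10], [0.025, -0.003, 0, 0.5, 4, 0, 10], [0.025, -0.003, 0, 0.6, 5, 0, 10], [0.025, -0.003, 0, 0.7, 6, 0, 10]]]}}

```text
clock: 24.85
tcp_pos: [0.4999, -0.179, 0.084]
orientation: [0.0, 0.75, 0.661, 0.001]
wrist_force: [-9.6, -30.8, 6.4]
finger_gap: 0.0228
grip_force: 80.5
```

{"op": "carry_out", "data": {"plan": [[[0, 0, 0, 0.3, 2.5, 0, 10], [0, 0, 0, 0.6, 5, 0, 10], [0, 0, 0, 0.9, 7.5, 0, 10], [0, 0, 0, 1.2, 10, 0, 10], [0, 0, 0, 1.5, 12.5, 0, 10], [0, 0, 0, 1.9, 15, 0, 10], [0, 0, 0, 2.2, 17.5, 0, 10], [0, 0, 0, 2.5, 20, 0, 10], [0, 0, 0, 2.8, 22.5, 0, 10], [0, 0, 0, 3.1, 25, 0, 10]]]}}

```text
clock: 25.85
tcp_pos: [0.503, -0.1536, 0.0838]
orientation: [0.0, 0.75, 0.661, 0.002]
wrist_force: [-9.4, -31.4, 7.4]
finger_gap: 0.0226
grip_force: 80.5
```

Run:
```python
from h import *
s=monitor.get_state();p=s["tcp_pos"];print(tab(p),s["ft_torque"])
it=cv2.cvtColor(shot("top","q2_top.png"),cv2.COLOR_BGR2HSV)
# lip end: scan along bar top; width profile across
w=[[*(T+Rm@[.041,y]),.043] for y in np.arange(-.14,.14,.006)]
for q,y in zip(proj("top",w).round().astype(int),np.arange(-.14,.14,.006)): print(round(y,3),it[q[1],q[0]],end="; ")
print()
for y in(-.2,-.17,-.14,-.11):
    print(y,[(round(x,3),*it[tuple(proj("top",[[*(T+Rm@[x,y]),.057]])[0].round().astype(int)[::-1])][[0,2]]) for x in np.arange(.015,.08,.0035)])
```

```text
[[ 0.04141542 -0.23962612]] [-7.14771746  2.47172538  1.01822964]
-0.14 [ 15 143 136]; -0.134 [ 16 142 135]; -0.128 [ 16 145 135]; -0.122 [ 16 140 131]; -0.116 [ 16 140 133]; -0.11 [ 16 138 135]; -0.104 [ 15 141 134]; -0.098 [ 16 140 137]; -0.092 [ 16 140 131]; -0.086 [ 16 141 136]; -0.08 [ 16 138 133]; -0.074 [ 16 143 134]; -0.068 [ 16 141 134]; -0.062 [ 16 145 132]; -0.056 [ 13 154 101]; -0.05 [ 11 171  82]; -0.044 [ 12 130  49]; -0.038 [ 12 145  44]; -0.032 [ 12 135  51]; -0.026 [14 65 94]; -0.02 [ 12  55 107]; -0.014 [ 15  53 106]; -0.008 [ 15  58 106]; -0.002 [ 16  54 108]; 0.004 [ 13  58 109]; 0.01 [ 15  53 105]; 0.016 [ 15  54 104]; 0.022 [ 14  50 107]; 0.028 [ 15  53 106]; 0.034 [ 13  62 115]; 0.04 [ 14  63 121]; 0.046 [ 14  66 116]; 0.052 [ 13  85 111]; 0.058 [ 12 169  80]; 0.064 [ 12 179  80]; 0.07 [ 16  52 117]; 0.076 [ 22  36 133]; 0.082 [ 24  37 132]; 0.088 [ 21  36 134]; 0.094 [ 23  40 135]; 0.1 [ 24  38 134]; 0.106 [ 24  41 132]; 0.112 [21 49 88]; 0.118 [23 45 90]; 0.124 [21 48 90]; 0.13 [24 45 85]; 0.136 [21 39 84]; 
-0.2 [(np.float64(0.015), np.uint8(20), np.uint8(95
[... 3025 characters left out ...]
04)), (np.float64(0.032), np.uint8(16), np.uint8(142)), (np.float64(0.036), np.uint8(16), np.uint8(141)), (np.float64(0.039), np.uint8(16), np.uint8(135)), (np.float64(0.043), np.uint8(15), np.uint8(131)), (np.float64(0.046), np.uint8(16), np.uint8(133)), (np.float64(0.05), np.uint8(16), np.uint8(127)), (np.float64(0.053), np.uint8(16), np.uint8(107)), (np.float64(0.057), np.uint8(17), np.uint8(73)), (np.float64(0.06), np.uint8(15), np.uint8(54)), (np.float64(0.064), np.uint8(14), np.uint8(67)), (np.float64(0.067), np.uint8(15), np.uint8(107)), (np.float64(0.071), np.uint8(15), np.uint8(131)), (np.float64(0.074), np.uint8(16), np.uint8(131)), (np.float64(0.078), np.uint8(16), np.uint8(129))]
```

{"op": "carry_out", "data": {"plan": [[[0, 0, 0, 0.3, 2.5, 0, 10], [0, 0, 0, 0.6, 5, 0, 10], [0, 0, 0, 0.9, 7.5, 0, 10], [0, 0, 0, 1.2, 10, 0, 10], [0, 0, 0, 1.5, 12.5, 0, 10], [0, 0, 0, 1.9, 15, 0, 10], [0, 0, 0, 2.2, 17.5, 0, 10], [0, 0, 0, 2.5, 20, 0, 10], [0, 0, 0, 2.8, 22.5, 0, 10], [0, 0, 0, 3.1, 25, 0, 10], [0, 0, 0, 3.4, 27.5, 0, 10], [0, 0, 0, 3.7, 30, 0, 10], [0, 0, 0, 4, 32.5, 0, 10], [0, 0, 0, 4.3, 35, 0, 10], [0, 0, 0, 4.7, 37.5, 0, 10], [0, 0, 0, 5, 40, 0, 10], [0, 0, 0, 5.3, 42.5, 0, 10], [0, 0, 0, 5.6, 45, 0, 10]]]}}

```text
clock: 27.7
tcp_pos: [0.5085, -0.0994, 0.0812]
orientation: [-0.007, 0.749, 0.662, 0.008]
wrist_force: [-0.2, -2.0, -3.3]
finger_gap: 0.023
grip_force: 78.8
```

{"op": "carry_out", "data": {"plan": [[[-0.012, 0.0015, 0, 0.2, 2, 0, 10], [-0.025, 0.003, 0, 0.5, 4, 0, 10], [-0.025, 0.003, 0, 1, 8, 0, 10], [-0.025, 0.003, 0, 1.5, 12, 0, 10], [-0.025, 0.003, 0, 2, 16, 0, 10], [-0.025, 0.003, 0, 2.5, 20, 0, 10], [-0.025, 0.003, 0, 2.9, 23, 0, 10], [-0.025, 0.003, 0, 3.3, 26, 0, 10], [-0.025, 0.003, 0, 3.6, 29, 0, 10], [-0.025, 0.003, 0, 3.9, 31, 0, 10], [-0.025, 0.003, 0, 4.1, 33, 0, 10], [-0.025, 0.003, 0, 4.4, 35, 0, 10], [-0.025, 0.003, 0, 4.4, 35, 0, 10]]]}}

```text
clock: 29.0
tcp_pos: [0.5128, -0.0623, 0.081]
orientation: [-0.0, 0.749, 0.663, 0.0]
wrist_force: [-0.4, 0.4, -1.9]
finger_gap: 0.0229
grip_force: 78.8
```

Run:
```python
from h import *
s=monitor.get_state();p=s["tcp_pos"];print(tab(p),s["wrist_force"])
it=cv2.cvtColor(shot("top","q3_top.png"),cv2.COLOR_BGR2HSV)
ys=np.arange(-.06,.22,.005)
for x in(.03,.04,.05):
  w=[[*(T+Rm@[x,y]),.043] for y in ys];print(x)
  for q,y in zip(proj("top",w).round().astype(int),ys): print(round(y,3),*it[q[1],q[0]],end="; ")
```

```text
[[ 0.03987868 -0.14779611]] [-0.44964315  0.38805677 -1.87068277]
0.03
-0.06 18 88 84; -0.055 16 135 102; -0.05 16 139 97; -0.045 16 127 94; -0.04 15 137 123; -0.035 16 137 69; -0.03 16 106 72; -0.025 18 62 98; -0.02 16 47 113; -0.015 15 52 117; -0.01 16 54 113; -0.005 15 54 114; -0.0 16 52 112; 0.005 16 48 111; 0.01 13 51 116; 0.015 16 55 112; 0.02 17 51 114; 0.025 14 52 112; 0.03 16 57 112; 0.035 15 67 118; 0.04 13 69 122; 0.045 14 66 123; 0.05 13 71 119; 0.055 13 111 106; 0.06 12 177 88; 0.065 13 179 87; 0.07 13 186 85; 0.075 12 182 87; 0.08 13 176 90; 0.085 11 174 91; 0.09 13 181 90; 0.095 12 179 87; 0.1 12 182 87; 0.105 11 169 89; 0.11 12 179 87; 0.115 12 177 85; 0.12 13 176 87; 0.125 12 174 88; 0.13 13 180 85; 0.135 12 175 89; 0.14 12 178 83; 0.145 12 174 88; 0.15 11 178 86; 0.155 12 174 88; 0.16 12 159 88; 0.165 16 72 82; 0.17 25 39 84; 0.175 23 49 88; 0.18 21 46 89; 0.185 21 46 89; 0.19 14 54 61; 0.195 18 68 49; 0.2 23 61 50; 0.205 20 68 45; 0.21 22 56 50; 0.215 18 58 44; 0.22 18 112 41; 0.04
-0.06 15 133 119; -0.055 16 140 133; -0.05 15 141 134; -0.045 16 142 135; -0.04 16 1
[... 1106 characters left out ...]
115; 0.01 17 55 115; 0.015 13 51 115; 0.02 17 49 109; 0.025 16 55 111; 0.03 16 53 116; 0.035 14 61 118; 0.04 14 64 116; 0.045 15 68 123; 0.05 14 72 117; 0.055 13 96 104; 0.06 12 182 80; 0.065 12 176 81; 0.07 13 165 82; 0.075 12 172 83; 0.08 11 167 81; 0.085 12 169 83; 0.09 13 176 81; 0.095 11 171 85; 0.1 12 166 83; 0.105 12 173 81; 0.11 11 168 82; 0.115 13 175 80; 0.12 12 160 83; 0.125 13 173 81; 0.13 12 182 80; 0.135 12 171 82; 0.14 12 168 82; 0.145 12 173 81; 0.15 11 165 82; 0.155 12 177 78; 0.16 12 153 80; 0.165 23 49 83; 0.17 21 47 86; 0.175 21 40 82; 0.18 23 50 81; 0.185 21 49 67; 0.19 21 54 47; 0.195 17 47 49; 0.2 19 61 46; 0.205 21 50 51; 0.21 17 49 47; 0.215 16 66 50; 0.22 18 127 44;
```

{"op": "carry_out", "data": {"plan": [[[0, 0, 0, 0.2, 2, 0, 10], [0, 0, 0, 0.5, 4, 0, 10], [0, 0, 0, 0.7, 6, 0, 10], [0, 0, 0, 0.9, 7, 0, 10], [0, 0, 0, 1, 8, 0, 10], [0, 0, 0, 1, 8, 0, 10]]]}}

```text
clock: 29.65
tcp_pos: [0.5138, -0.0544, 0.081]
orientation: [-0.0, 0.749, 0.663, 0.0]
wrist_force: [-0.3, 0.0, -1.8]
finger_gap: 0.0229
grip_force: 78.8
```

{"op": "carry_out", "data": {"plan": [[[0, 0, 0, 0.1, 1, 0, 10], [0, 0, 0, 0.2, 2, 0, 10], [0, 0, 0, 0.4, 3, 0, 10], [0, 0, 0, 0.5, 4, 0, 10], [0, 0, 0, 0.6, 5, 0, 10], [0, 0, 0, 0.6, 5, 0, 10]]]}}

```text
clock: 30.25
tcp_pos: [0.5144, -0.0494, 0.081]
orientation: [-0.0, 0.749, 0.663, 0.0]
wrist_force: [0.2, -0.5, -1.4]
finger_gap: 0.0228
grip_force: 78.8
```

{"op": "carry_out", "data": {"plan": [[[0, 0, 0, 0.1, 1, 0, 10], [0, 0, 0, 0.2, 2, 0, 10], [0, 0, 0, 0.4, 3, 0, 10], [0, 0, 0, 0.5, 4, 0, 10], [0, 0, 0, 0.6, 5, 0, 10], [0, 0, 0, 0.6, 5, 0, 10]]]}}

```text
clock: 30.85
tcp_pos: [0.515, -0.0444, 0.081]
orientation: [-0.0, 0.749, 0.663, 0.0]
wrist_force: [-0.3, 0.1, -1.3]
finger_gap: 0.0226
grip_force: 78.8
```

{"op": "carry_out", "data": {"plan": [[[0, 0, 0, 0.1, 1, 0, 10], [0, 0, 0, 0.2, 2, 0, 10], [0, 0, 0, 0.4, 3, 0, 10], [0, 0, 0, 0.5, 4, 0, 10], [0, 0, 0, 0.6, 5, 0, 10], [0, 0, 0, 0.6, 5, 0, 10]]]}}

```text
clock: 31.45
tcp_pos: [0.5156, -0.0394, 0.081]
orientation: [-0.0, 0.749, 0.663, 0.0]
wrist_force: [-0.1, 0.2, -2.5]
finger_gap: 0.0226
grip_force: 78.8
```

{"op": "carry_out", "data": {"plan": [[[0, 0, 0, 0.1, 1, 0, 10], [0, 0, 0, 0.2, 2, 0, 10], [0, 0, 0, 0.4, 3, 0, 10], [0, 0, 0, 0.5, 4, 0, 10], [0, 0, 0, 0.6, 5, 0, 10], [0, 0, 0, 0.6, 5, 0, 10]]]}}

```text
clock: 32.05
tcp_pos: [0.5162, -0.0344, 0.081]
orientation: [-0.0, 0.749, 0.663, 0.0]
wrist_force: [0.2, -0.1, -1.2]
finger_gap: 0.023
grip_force: 78.8
```

{"op": "carry_out", "data": {"plan": [[[0, 0, 0, 0.1, 1, 0, 10], [0, 0, 0, 0.2, 2, 0, 10], [0, 0, 0, 0.4, 3, 0, 10], [0, 0, 0, 0.5, 4, 0, 10], [0, 0, 0, 0.6, 5, 0, 10], [0, 0, 0, 0.6, 5, 0, 10]]]}}

```text
clock: 32.65
tcp_pos: [0.5168, -0.0294, 0.081]
orientation: [-0.0, 0.749, 0.663, 0.0]
wrist_force: [0.3, -0.4, -1.6]
finger_gap: 0.0225
grip_force: 78.8
```

```bash
cat > f.py <<'E'
from h import *
it=cv2.cvtColor(shot("top","q4_top.png"),cv2.COLOR_BGR2HSV)
s=monitor.get_state();print("tcp",tab(s["tcp_pos"]))
ys=np.arange(0.03,.225,.002)
for x in(.026,.034,.042,.05):
  q=proj("top",[[*(T+Rm@[x,y]),.043] for y in ys])
  sat=cv2.remap(it[...,1],q[:,0].astype(np.float32),q[:,1].astype(np.float32),1).ravel()
  val=cv2.remap(it[...,2],q[:,0].astype(np.float32),q[:,1].astype(np.float32),1).ravel()
  br=ys[(sat>120)&(val>60)];print(x,"brown",br.min(),br.max(), [(round(y,3),int(a),int(b)) for y,a,b in zip(ys,sat,val) if y>.18][::2])
E
python3 f.py
```

```text
tcp [[ 0.03976742 -0.11469556]]
0.026 brown 0.05600000000000002 0.19400000000000014 [(np.float64(0.18), 177, 88), (np.float64(0.184), 184, 86), (np.float64(0.188), 181, 86), (np.float64(0.192), 161, 84), (np.float64(0.196), 115, 73), (np.float64(0.2), 67, 61), (np.float64(0.204), 59, 52), (np.float64(0.208), 57, 52), (np.float64(0.212), 48, 49), (np.float64(0.216), 67, 47), (np.float64(0.22), 89, 37), (np.float64(0.224), 114, 31)]
0.034 brown 0.058000000000000024 0.19600000000000015 [(np.float64(0.18), 173, 85), (np.float64(0.184), 172, 86), (np.float64(0.188), 175, 86), (np.float64(0.192), 171, 83), (np.float64(0.196), 126, 65), (np.float64(0.2), 69, 52), (np.float64(0.204), 55, 49), (np.float64(0.208), 55, 47), (np.float64(0.212), 59, 48), (np.float64(0.216), 89, 49), (np.float64(0.22), 131, 46), (np.float64(0.224), 123, 38)]
0.042 brown 0.058000000000000024 0.19600000000000015 [(np.float64(0.18), 173, 82), (np.float64(0.184), 173, 81), (np.float64(0.188), 176, 82), (np.float64(0.192), 163, 79), (np.float64(0.196), 124, 65), (np.float64(0.2), 67, 52), (np.float64(0.204), 54, 47), (np.float64(0.208), 57, 47), (np.float64(0.212), 59, 51), (np.float64(0.216), 80, 55), (np.float64(0.22), 123, 56), (np.float64(0.224), 149, 47)]
0.05 brown 0.058000000000000024 0.19400000000000014 [(np.float64(0.18), 170, 83), (np.float64(0.184), 179, 80), (np.float64(0.188), 172, 82), (np.float64(0.192), 168, 77), (np.float64(0.196), 118, 65), (np.float64(0.2), 70, 53), (np.float64(0.204), 64, 50), (np.float64(0.208), 55, 49), (np.float64(0.212), 52, 49), (np.float64(0.216), 76, 49), (np.float64(0.22), 110, 42), (np.float64(0.224), 134, 36)]
```

{"op": "carry_out", "data": {"plan": [[[0, 0, 0, 0.1, 1, 0, 10], [0, 0, 0, 0.2, 2, 0, 10], [0, 0, 0, 0.4, 3, 0, 10], [0, 0, 0, 0.5, 4, 0, 10], [0, 0, 0, 0.5, 4, 0, 10]]]}}

```text
clock: 33.2
tcp_pos: [0.5173, -0.0254, 0.081]
orientation: [-0.0, 0.749, 0.663, 0.0]
wrist_force: [0.3, -1.0, -1.8]
finger_gap: 0.0229
grip_force: 78.8
```

{"op": "carry_out", "data": {"plan": [[[0, 0, 0, 0.1, 1, 0, 10], [0, 0, 0, 0.2, 2, 0, 10], [0, 0, 0, 0.4, 3, 0, 10], [0, 0, 0, 0.5, 4, 0, 10], [0, 0, 0, 0.5, 4, 0, 10]]]}}

```text
clock: 33.7
tcp_pos: [0.5178, -0.0214, 0.081]
orientation: [-0.0, 0.749, 0.663, 0.0]
wrist_force: [0.9, -0.2, -1.6]
finger_gap: 0.0228
grip_force: 78.8
```

{"op": "carry_out", "data": {"plan": [[[0, 0, 0, 0.1, 1, 0, 10], [0, 0, 0, 0.2, 2, 0, 10], [0, 0, 0, 0.4, 3, 0, 10], [0, 0, 0, 0.4, 3, 0, 10]]]}}

```text
clock: 34.1
tcp_pos: [0.5182, -0.0184, 0.081]
orientation: [-0.0, 0.749, 0.663, 0.0]
wrist_force: [0.5, -0.0, -1.5]
finger_gap: 0.023
grip_force: 78.8
```

```bash
python3 f.py
```

```text
tcp [[ 0.03981047 -0.103606  ]]
0.026 brown 0.06600000000000003 0.20600000000000016 [(np.float64(0.18), 175, 86), (np.float64(0.184), 186, 84), (np.float64(0.188), 177, 87), (np.float64(0.192), 176, 86), (np.float64(0.196), 173, 85), (np.float64(0.2), 175, 84), (np.float64(0.204), 159, 78), (np.float64(0.208), 112, 64), (np.float64(0.212), 63, 51), (np.float64(0.216), 59, 42), (np.float64(0.22), 85, 38), (np.float64(0.224), 106, 32)]
0.034 brown 0.058000000000000024 0.20600000000000016 [(np.float64(0.18), 173, 85), (np.float64(0.184), 175, 84), (np.float64(0.188), 178, 85), (np.float64(0.192), 173, 85), (np.float64(0.196), 178, 85), (np.float64(0.2), 182, 85), (np.float64(0.204), 161, 75), (np.float64(0.208), 108, 57), (np.float64(0.212), 64, 49), (np.float64(0.216), 83, 49), (np.float64(0.22), 131, 44), (np.float64(0.224), 149, 35)]
0.042 brown 0.058000000000000024 0.19800000000000015 [(np.float64(0.18), 167, 83), (np.float64(0.184), 171, 81), (np.float64(0.188), 170, 83), (np.float64(0.192), 172, 82), (np.float64(0.196), 177, 74), (np.float64(0.2), 165, 60), (np.float64(0.204), 143, 48), (np.float64(0.208), 89, 44), (np.float64(0.212), 54, 52), (np.float64(0.216), 82, 56), (np.float64(0.22), 127, 55), (np.float64(0.224), 141, 48)]
0.05 brown 0.058000000000000024 0.19800000000000015 [(np.float64(0.18), 168, 81), (np.float64(0.184), 181, 79), (np.float64(0.188), 158, 83), (np.float64(0.192), 173, 82), (np.float64(0.196), 170, 73), (np.float64(0.2), 157, 56), (np.float64(0.204), 120, 46), (np.float64(0.208), 79, 46), (np.float64(0.212), 65, 47), (np.float64(0.216), 78, 47), (np.float64(0.22), 110, 44), (np.float64(0.224), 130, 38)]
```

{"op": "carry_out", "data": {"plan": [[[0, 0, 0, 0.1, 1, 0, 10], [0, 0, 0, 0.2, 2, 0, 10], [0, 0, 0, 0.4, 3, 0, 10], [0, 0, 0, 0.4, 3, 0, 10]]]}}

```text
clock: 34.55
tcp_pos: [0.5186, -0.0154, 0.081]
orientation: [-0.0, 0.749, 0.663, 0.0]
wrist_force: [-1.1, 0.5, -1.2]
finger_gap: 0.0231
grip_force: 78.8
```

{"op": "carry_out", "data": {"plan": [[[0, 0, 0, 0.1, 1, 0, 10], [0, 0, 0, 0.2, 2, 0, 10], [0, 0, 0, 0.4, 3, 0, 10], [0, 0, 0, 0.4, 3, 0, 10]]]}}

```text
clock: 34.95
tcp_pos: [0.5191, -0.0151, 0.0818]
orientation: [0.002, 0.749, 0.662, -0.002]
wrist_force: [-2.3, -9.8, 3.2]
finger_gap: 0.0231
grip_force: 79.4
```

```bash
python3 f.py | cut -c1-60
python3 - <<'E'
from h import *
# stop's edges: dark-brown block in top view raw image vs slab shadow; scene view of stop -y/top
i=cv2.imread("pics/s1.png")  # crop x4 of (230,140)
hsv=cv2.cvtColor(i,cv2.COLOR_BGR2HSV)
m=((hsv[...,2]<120)&(hsv[...,1]>130)).astype(np.uint8);m[:,:540]=0;m[:,640:]=0;m[220:]=0;m[:120]=0
c=max(cv2.findContours(m,0,2)[0],key=cv2.contourArea);h=cv2.approxPolyDP(cv2.convexHull(c),3,True)[:,0]
for p in h:
  u=p/4+[230,140];print(p,"top z",tab(ray("scene",[u],.067)).round(3),"slab z",tab(ray("scene",[u],.025)).round(3))
E
```

```text
tcp [[ 0.04022259 -0.10021005]]
0.026 brown 0.06600000000000003 0.20800000000000016 [(np.flo
0.034 brown 0.058000000000000024 0.20800000000000016 [(np.fl
0.042 brown 0.058000000000000024 0.20000000000000015 [(np.fl
0.05 brown 0.060000000000000026 0.19800000000000015 [(np.flo
[582 152] top z [[0.024 0.256]] slab z [[-0.011  0.315]]
[597 167] top z [[0.053 0.24 ]] slab z [[0.019 0.298]]
[564 192] top z [[0.053 0.178]] slab z [[0.019 0.233]]
[565 165] top z [[0.024 0.223]] slab z [[-0.011  0.28 ]]
```

Clear contact at about 10 N with the block stopped. Hold there, then ease off and draw back.

{"op": "carry_out", "data": {"plan": [[[0, 0, 0, 0, 0, 0, 10], [0, 0, 0, 0, 0, 0, 10], [0, 0, 0, 0, 0, 0, 10], [0, 0, 0, 0, 0, 0, 10], [0, 0, 0, 0, 0, 0, 10], [0, 0, 0, 0, 0, 0, 10], [0, 0, 0, 0, 0, 0, 10], [0, 0, 0, 0, 0, 0, 10], [0, 0, 0, 0, 0, 0, 10], [0, 0, 0, 0, 0, 0, 10]]]}}

```text
clock: 36.0
tcp_pos: [0.5189, -0.0151, 0.0817]
orientation: [0.002, 0.749, 0.662, -0.002]
wrist_force: [-2.8, -8.5, 3.8]
finger_gap: 0.0229
grip_force: 79.4
```

{"op": "carry_out", "data": {"plan": [[[0, 0, 0, -0.2, -2, 0, 10], [0, 0, 0, -0.5, -4, 0, 10], [0, 0, 0, -0.8, -7, 0, 10], [0, 0, 0, -1.1, -12, 0, 10], [0, 0, 0, -1.5, -20, 0, 10], [0, 0, 0, -2.5, -30, 0, 10], [0, 0, 0, -3.7, -42, 0, 10], [0, 0, 0, -5.5, -56, 0, 10], [0, 0, 0, -7.2, -70, 0, 10], [0, 0, 0, -9, -84, 0, 10], [0, 0, 0, -10.7, -98, 0, 10], [0, 0, 0, -12.4, -112, 0, 10], [0, 0, 0, -14.2, -126, 0, 10], [0, 0, 0, -15.9, -140, 0, 10], [0, 0, 0, -17.7, -154, 0, 10], [0, 0, 0, -19.4, -168, 0, 10], [0, 0, 0, -21.2, -182, 0, 10], [0, 0, 0, -23.2, -198, 0, 10], [0, 0, 0, -25.2, -214, 0, 10], [0, 0, 0, -27, -227.5, 0, 10]]]}}

```text
clock: 38.0
tcp_pos: [0.4919, -0.2417, 0.081]
orientation: [0.0, 0.749, 0.663, 0.0]
wrist_force: [0.2, -0.7, -1.7]
finger_gap: 0.0227
grip_force: 78.8
```

```bash
python3 f.py | cut -c1-60
```

```text
tcp [[ 0.04158933 -0.33041021]]
0.026 brown 0.07000000000000003 0.20800000000000016 [(np.flo
0.034 brown 0.07000000000000003 0.20800000000000016 [(np.flo
0.042 brown 0.07000000000000003 0.19800000000000015 [(np.flo
0.05 brown 0.07000000000000003 0.19800000000000015 [(np.floa
```

{"op": "carry_out", "data": {"plan": [[[0, 0, 0, 0, -2, 10, 10], [0, 0, 0, 0, -5, 25, 10], [0, 0, 0, -10, -6, 25, 10], [0, 0, 0, -25, -5, 25, 10], [0, 0, 0, -40, -4, 25, 10], [0, 0, 0, -54, -3, 25, 10], [0, 0, 0, -62, -2, 25, 10], [0, 0, 0, -62, -2, 25, 10], [0, 0, 0, -62, -2, 15, 10], [0, 0, 0, -62, -2, 8, 10], [0, 0, 0, -62, -2, 3, 10], [0, 0, 0, -62, -2, 0, 10], [0, 0, 0, -62, -2, -1, 10], [0, 0, 0, -62, -2, -2, 10], [0, 0, 0, -62, -2, -2, 10]]]}}

```text
clock: 39.55
tcp_pos: [0.4301, -0.2422, 0.0791]
orientation: [0.0, 0.749, 0.663, 0.0]
wrist_force: [-0.2, 0.5, -1.8]
finger_gap: 0.0227
grip_force: 78.9
```

Not touching yet; lower in small steps.

{"op": "carry_out", "data": {"plan": [[[0, 0, 0, 0, 0, -0.5, 10], [0, 0, 0, 0, 0, -1, 10], [0, 0, 0, 0, 0, -1.5, 10], [0, 0, 0, 0, 0, -1.5, 10]]]}}

```text
clock: 39.95
tcp_pos: [0.4303, -0.2425, 0.0788]
orientation: [0.001, 0.749, 0.663, 0.0]
wrist_force: [-2.4, 1.9, 6.9]
finger_gap: 0.0229
grip_force: 80.1
```

{"op": "carry_out", "data": {"plan": [[[0, 0, 0, 0, 0, 0.7, 10], [0, 0, 0, 0, 0, 0.7, 26], [0, 0, 0, 0, 0, 0.7, 32], [0, 0, 0, 0, 0, 0.7, 45], [0, 0, 0, 0, 0, 0.7, 60], [0, 0, 0, 0, 0, 0.7, 60], [0, 0, 0, 0, 0, 0.7, 60], [0, 0, 0, 0, 0, 15, 60], [0, 0, 0, 0, 0, 35, 60], [0, 0, 0, 0, 0, 65, 60], [0, 0, 0, 0, 0, 100, 60], [0, 0, 0, 0, 0, 130, 60], [0, 0, 0, -20, -40, 150, 60], [0, 0, 0, -40, -80, 160, 60], [0, 0, 0, -60, -120, 160, 60], [0, 0, 0, -60, -120, 160, 60], [0, 0, 0, -60, -120, 160, 60], [0, 0, 0, -60, -120, 160, 60]]]}}

```text
clock: 41.75
tcp_pos: [0.37, -0.3613, 0.2372]
orientation: [-0.0, 0.749, 0.663, 0.0]
wrist_force: [0.3, 0.1, -0.8]
finger_gap: 0.0599
grip_force: 0.0
```

```bash
python3 f.py | cut -c1-60
python3 - <<'E'
from h import *
i=cv2.cvtColor(shot("scene","end.png"),cv2.COLOR_BGR2HSV)
b=T+Rm@[-.02,-.262] # expected sole origin
tc=tab([.4303,-.2425])[0];print("tcp at release",tc)
o=tc+[0,.0795]
for nm,p in dict(lip=[0,.095,.057],bar=[0,0,.057],handle_top=[0,-.0775,.133],grip=[-.0,-.056,.115],fl=[0,.11,.057]).items():
    w=[*(T+Rm@(o+p[:2])),p[2]];q=proj("scene",[w])[0].round().astype(int);print(nm,q,i[q[1],q[0]])
r=cv2.imread("pics/scene0.png");e=cv2.imread("pics/end.png")
d=cv2.absdiff(r,e).max(2)
for nm,(x,y,w,h) in dict(jar=(362,138,22,26),wrench=(295,198,32,20),offcut=(195,300,55,45)).items(): print(nm,d[y:y+h,x:x+w].mean())
E
```

```text
tcp [[-0.06465239 -0.46178534]]
0.026 brown 0.07000000000000003 0.20800000000000016 [(np.flo
0.034 brown 0.07200000000000004 0.20800000000000016 [(np.flo
0.042 brown 0.07000000000000003 0.19800000000000015 [(np.flo
0.05 brown 0.07000000000000003 0.19800000000000015 [(np.floa
tcp at release [-0.01971974 -0.33682015]
lip [303 223] [ 18 114 203]
bar [285 236] [ 18 113 206]
handle_top [267 230] [ 18 111 206]
grip [272 231] [ 17 123  93]
fl [306 221] [23 39 86]
jar 1.9213286713286712
wrench 5.125
offcut 3.5834343434343436
```

Run:
```python
from h import *
it=cv2.cvtColor(cv2.imread("pics/q4_top.png"),cv2.COLOR_BGR2HSV) if 0 else cv2.cvtColor(shot("top","e_top.png"),cv2.COLOR_BGR2HSV)
xs=np.arange(.008,.035,.001)
for y in(.08,.1,.13,.16,.19,.2):
  q=proj("top",[[*(T+Rm@[x,y]),.043] for x in xs]).astype(np.float32)
  s=cv2.remap(it[...,1],q[:,:1],q[:,1:],1).ravel();print(y,"edge x",round(xs[np.argmax(s>110)],3))
```

```text
0.08 edge x 0.022
0.1 edge x 0.022
0.13 edge x 0.021
0.16 edge x 0.021
0.19 edge x 0.02
0.2 edge x 0.021
```

```bash
python3 -c "
from workcell import order
print(order.hand_in())"
```

```text
the job is handed in; nothing more can be done
None
```

The dry run is done and handed in at about 42 s: the slat rests against bolt and fence after about 1 s of roughly 9 N on the bolt, and the push block stands on its sole in front of the infeed. The camera checks showed no sign that the jar, wrench or offcut had moved, but wrist force peaked near 39 N in the feathers, above the expected 5 to 15 N drag.

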